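# Stack tiles with a separator board and hold the clamp three clicks in

### The arm

A 6-joint arm with a two-finger parallel gripper is mounted at the origin on the work surface. World frame = base frame: x ahead of the robot, y to its left, z up, the work surface at z = 0. Lengths are in m, angles in rad, forces in N, time in s.
With the tool pointing down it reaches from about 0.25 to 0.725 m from the base axis. Payload 4 kg.
Tool frame: the origin (TCP) lies midway between the tips of the shut fingers; the grasp point (between the pads) lies 19 mm behind it; y points along the fingers, x is the direction in which the jaws open and shut, and the axes are right-handed (so a half turn about y gives the same grasp; the last joint's range is limited). The gripper opens to 85 mm and grips with 20 to 120 N. Pads are 22 mm wide; open, the fingers measure 114 mm over their backs; the gripper's body (76 mm by 85 mm) begins 54 mm behind the grasp point. The pads swing forward as they close: fully open they stand 13 mm farther back than shut.
Start: joints at [1.188, 0.241, 0.005, 1.335, 0, 1.571], TCP at [0.187, 0.464, 0.231] pointing down, gripper open.
Joint ranges: [-2.72, 2.72], [-1.05, 1.87], [-1.09, 1.28], [-1.99, 2.15], [-1.42, 1.44], [-3.14, 3.14]. Speed limits (rad/s): [2.79, 2.79, 3.14, 3.14, 3.14, 3.14].

### API

Orientations are given as a unit quaternion [x, y, z, w].
In Python, from workcell import bot gives the robot as it stands. The module is installed in compiled form; this text tells all that it offers.
- The arm moves only by the shell command python3 -m inch 'ROWS'. ROWS is text: rows parted by semicolons, each of 7 numbers parted by spaces: the turn, a rotation vector about the tool's x, y, z in degrees, then the shift along the tool's x, y, z in mm, then the closure, from 0 (fully open) to 1 (shut). In form: ax ay az dx dy dz fingers; .... A call has 1 to 12 rows; each row shifts and turns the commanded pose from where the row before left it, along the tool's axes as they then stand; what a row does not reach is not made up. A row lasts 1/8 s, in which the tool goes at most 62.5 mm and 10.7 degrees, less where a joint would pass 70% of its speed; a pose out of reach is approached as far as the arm can. A call with a gripper value outside its range is refused whole. The fingers move at their own pace and stop on an object; the grip force is fixed at half the most. Time passes only in rows, so rows that do not move let the fingers close. It gives the time, the measured TCP pose, the force and the opening at its end, in the units of the state.
- bot.get_obs(): the state, without advancing time (a new reading comes with each control period).
- bot.camera(name): name is "scene" or "side" or "wrist"; returns a dict with "color" (400x640x3 uint8, blue, green, red), "fx", "fy", "cx", "cy" (pixels), "extrinsics" (4x4, takes a point from world to camera coordinates). Camera axes: x right, y up, looking along -z (the intrinsics and any distortion apply to the point x, -y, -z); pixel columns grow to the right and rows downward; lengths in m; the calibration is good to about 2 mm. A picture is of the moment at which its call begins. There is no depth.
- bot.job_done(): hands the job in, once; it reports no verdict.
Trained networks look in the newest picture that a camera, given by its name, has taken for a name from the list of things; names that differ only in an ending like _2 or _b are one class to them, and where a whole thing is asked for, a point or a joint stands for the part that bears it (a point fixed in the world has none). Each returns a list of dicts, best first, with "conf" (0 to 1); they miss things now and then, are a little off and sometimes report something else, mostly with a low value. They report only what shows in the picture. A call takes as long as a camera call. They do not tell look-alikes from the thing itself.
- bot.look_for(name, camera): "extent" ([left, top, right, bottom] in pixels, round what is visible of it).
- bot.cut_out(name, camera): "region" (400x640 bool, what is visible of it) and "extent" ([left, top, right, bottom] in pixels, round what is visible of it).
- bot.spot_point(name, camera): "point" ([column, row] in pixels: a listed point, or the origin of a listed thing).
The state is a dict: "clock": time; "joint_pos": joint angles; "joint_vel": joint speeds; "tau": joint torques, N m; "eef_pos": TCP position; "tool_rot": TCP orientation; "ft_force": force on the tool from outside, world axes, zero at the start; "ft_torque": the same for the moment, N m; "grip_width": finger opening in m.
Only numpy, scipy, OpenCV 4.12 (cv2) and the standard library are available. Lean on these libraries where they do the work, as an engineer would, in place of code of your own. Each camera call takes 0.05 s, during which the arm holds its last target.

### The job

Lay the separator board squarely on the plaster tile lying in the edge clamp, then set the other tile squarely on the board, and let go of each. Then swing the clamp's click lever from its rest stop exactly three clicks towards the tiles, never over into the fourth, and finish still holding it there with the gripper, as it springs back if let go. Leave everything else on the table undisturbed.

Things in the scene. Friction and masses are not known exactly. Their poses are not given: they have to be found in the camera images.
- lower: lower plaster tile, already lying in the clamp: white slab 100 x 60 x 25 mm (x, y, z), top plain. Origin: centre of its underside; z up, x along its length. Its +x end is at the two fence pins, its -x end faces the clamp's pad.
- upper: upper plaster tile: white slab 100 x 60 x 25 mm, with a round collar (26 mm across, 6 mm high) amid its top; about 200 g. Origin: centre of its underside; x along its length. Starts loose on a grey rest (80 x 36 x 25 mm high, along the tile): its long sides overhang by about 12 mm, so it can be taken across its 60 mm width. Either way round will do.
- board: separator board: stiff brown card 92 x 60 x 5 mm, about 30 g. Origin: centre of its underside; x along its length. Starts loose on the other of two equal grey rests (25 mm high), its long sides overhanging by about 12 mm.
- clamp: edge clamp, fixed to the table: base plate 245 x 110 x 12 mm, with a grey housing (75 x 80 mm, top 40 mm above the table) at its -x end. Origin: on the table under the centre of the bay; x along the tiles, from housing to fence pins. Both long sides (y) of the bay are open, for fingers. Lay the layers centred on the lower tile or up to 3 mm towards the pad.
- bay (a point): top of the clamp's base plate at the centre of the bay, 12 mm above the table; axes as the clamp's. A tile centred here just touches the fence pins.
- fence (a point): mid-point between the tile-side faces of the two steel fence pins, 50 mm in +x from the bay's centre, 58 mm above the table. The pins are 12 mm thick, 40 mm apart, with round tops 64 mm above the table.
- pad_face (a point): centre of the pad's face, 40 mm above the table (pad 44 mm wide, 44 mm high). With the lever at rest it stands 58 mm in -x from the bay's centre; it advances 20 mm per rad of lever (12 mm at three clicks), so squeezing the upper tile flush against the pins through a spring of 5 to 8 N.
- lever (a joint): click lever. 0 rad = rest stop, as at the start; grows as it turns clockwise from above, the post moving to the clamp's +x. A click each 0.2 rad: resistance peaks at 0.1, 0.3, 0.5, 0.7 and is least at 0.2, 0.4, 0.6 (first, second, third click). Pushing the post takes about 1 to 6 N, varying by about 3.5 N each click. A spring drives it back to 0 if let go. Hard stop at 1.0 rad.
- lever_post (a point): axis of the lever's upright grey grip post (round, 14 mm across, 53 to 109 mm above the table), at 89 mm height. It moves with the lever on a radius of 115 mm about the pivot: in the clamp's frame it stands at x = -172, y = +108 mm at rest and at x = -104, y = +111 mm at three clicks.
- lever_pivot (a point): the lever's vertical hinge axis, on top of the clamp's housing, 41 mm above the table; at x = -132.5, y = 0 in the clamp's frame
- dome_a: bystander, leave alone: plaster half-ball, 72 mm across, 37 mm high, flat side down. Origin: centre of its underside
- dome_b: bystander, leave alone: another such half-ball. Origin: centre of its underside
- ring_a: bystander, leave alone: flat plaster ring, 60 mm across, 12 mm high. Origin: centre of its underside
- ring_b: bystander, leave alone: flat plaster ring, 66 mm across. Origin: centre of its underside
- can_a: bystander, leave alone: spray can, 65 mm across, 190 mm tall. Origin: centre of its underside
- can_b: bystander, leave alone: another spray can. Origin: centre of its underside
- chunk: bystander, leave alone: faceted plaster lump, about 64 mm across, 44 mm high. Origin: centre of its underside
Things that resemble listed ones, but are neither listed nor needed, are in the scene too. What is shaped like the upper but blue or brown is not meant.

How it is judged:
On the way, in this order (a step that is already met when the one before it is completed fails the run):
1. the separator board lies squarely on the lower tile, let go (x of board in the frame of lower between -0.01 and 0.01 m and y of board in the frame of lower between -0.008 and 0.008 m and z of board in the frame of lower between 0.022 and 0.028 m and angle between the x axis of board and the x axis of lower, either way round below 0.12 rad and angle between board's own z axis and vertical below 0.06 rad and contact force between the fingers and board below 0.05 N and linear speed of board below 0.02 m/s), for 0.2 s.
2. the upper tile lies squarely on the board, let go, the lever still at rest (x of upper in the frame of lower between -0.01 and 0.01 m and y of upper in the frame of lower between -0.008 and 0.008 m and z of upper in the frame of lower between 0.027 and 0.033 m and angle between the x axis of upper and the x axis of lower, either way round below 0.12 rad and angle between upper's own z axis and vertical below 0.06 rad and contact force between the fingers and upper below 0.05 N and linear speed of upper below 0.02 m/s and value of joint lever below 0.08 rad), for 0.2 s.
3. the lever is held at its third click (value of joint lever between 0.52 and 0.68 rad and contact force between the fingers and lever above 0.8 N), for 0.3 s.
At the end, for the whole second after the job is handed in: Fingers hold the lever still at its third click (0.52 to 0.68 rad, 0.8 N touch or more); lower tile flat in its bay (within 4 to 8 mm); board flat on it, centred within 10 mm along, 8 mm across; upper tile flat on the board, within 5 mm along, 8 mm across; both square to 0.12 rad (all of step 3 and velocity of joint lever between -0.1 and 0.1 rad/s and x of board in the frame of lower between -0.01 and 0.01 m and y of board in the frame of lower between -0.008 and 0.008 m and z of board in the frame of lower between 0.022 and 0.028 m and angle between the x axis of each of board, upper and the x axis of lower, either way round below 0.12 rad and angle between each of board, upper's own z axis and vertical below 0.06 rad and x of upper in the frame of lower between -0.005 and 0.005 m and y of upper in the frame of lower between -0.008 and 0.008 m and z of upper in the frame of lower between 0.027 and 0.033 m and x of lower in the frame of bay between -0.006 and 0.004 m and y of lower in the frame of bay between -0.008 and 0.008 m and z of lower in the frame of bay between -0.003 and 0.003 m and angle between the x axis of lower and the x axis of bay, either way round below 0.06 rad and linear speed of upper below 0.02 m/s); the arm keeps its last pose, push and grip.
It fails at once if the lever goes over into the fourth click (past 0.74 rad) (value of joint lever above 0.74 rad).
It fails at once if a bystander is moved by more than 25 mm (distance of any of dome_a, dome_b, ring_a, ring_b, can_a, can_b, chunk from where it was at the start of the episode above 0.025 m).
It also fails if it takes over 72 s, if anything falls off the work surface, if the arm or the gripper's body presses on something with over 40 N, if the wrist force passes 120 N, or if a joint passes its speed limit or range.

## Working session

There is one attempt and no reset: what is moved stays moved. The work goes in short steps, Python scripts to look and compute and a shell command to move; the robot and the scene stay as the last step left them, time stands still between calls to the robot, and variables do not carry over. Pictures are saved under pics/ and viewed, and the job is handed in when it is done.

```bash
ls; mkdir -p pics
cat > h.py <<'E'
import numpy as np, cv2
from scipy.spatial.transform import Rotation as R
from workcell import bot
def ray(cam,u,v):
    E=np.array(cam["extrinsics"]);Rm=E[:3,:3];t=E[:3,3]
    d=np.array([(u-cam["cx"])/cam["fx"],-(v-cam["cy"])/cam["fy"],-1.0])
    return -Rm.T@t, Rm.T@d
def onz(cam,u,v,z):
    o,d=ray(cam,u,v); return o+d*(z-o[2])/d[2]
def proj(cam,p):
    E=np.array(cam["extrinsics"]);q=E[:3,:3]@np.asarray(p,float)+E[:3,3]
    return np.array([cam["cx"]+cam["fx"]*q[0]/-q[2],cam["cy"]-cam["fy"]*q[1]/-q[2]])
E
python3 - <<'E'
from h import *
o=bot.get_obs(); print({k:np.round(v,3) for k,v in o.items()})
for n in("scene","side","wrist"):
    c=bot.camera(n); cv2.imwrite(f"pics/a_{n}.png",c["color"]); print(n,c.keys(),c["fx"],c["cx"],c["cy"],np.round(c["extrinsics"],3).tolist())
E
```

```text
pics
{'clock': np.float64(0.0), 'joint_pos': array([1.188, 0.241, 0.004, 1.335, 0.   , 1.571]), 'joint_vel': array([ 0.   ,  0.   ,  0.   ,  0.003,  0.001, -0.001]), 'tau': array([-2.0000e-03, -3.7231e+01,  2.5241e+01,  1.7000e-02,  0.0000e+00,
        0.0000e+00]), 'eef_pos': array([0.187, 0.463, 0.23 ]), 'tool_rot': array([ 0.586,  0.395, -0.396, -0.586]), 'ft_force': array([ 0.429, -0.03 ,  0.198]), 'ft_torque': array([ 0.022, -0.004, -0.016]), 'grip_width': np.float64(0.086)}
scene dict_keys(['color', 'fx', 'fy', 'cx', 'cy', 'extrinsics']) 373.4349366491503 318.6508904461675 198.11243463827705 [[-0.234, 0.972, 0.007, 0.157], [-0.829, -0.203, 0.521, 0.392], [0.508, 0.116, 0.854, -1.366], [0.0, 0.0, 0.0, 1.0]]
side dict_keys(['color', 'fx', 'fy', 'cx', 'cy', 'extrinsics']) 453.8472563921026 321.355326271276 197.1566618468585 [[0.936, -0.352, 0.017, -0.521], [0.168, 0.489, 0.856, -0.117], [-0.309, -0.798, 0.517, -1.272], [0.0, 0.0, 0.0, 1.0]]
wrist dict_keys(['color', 'fx', 'fy', 'cx', 'cy', 'extrinsics']) 298.7399258807926 319.8534716893148 201.69002709339736 [[0.373, 0.928, -0.003, -0.5], [-0.891, 0.358, -0.278, 0.037], [-0.257, 0.106, 0.961, -0.38], [0.0, 0.0, 0.0, 1.0]]
```

View pics/a_scene.png

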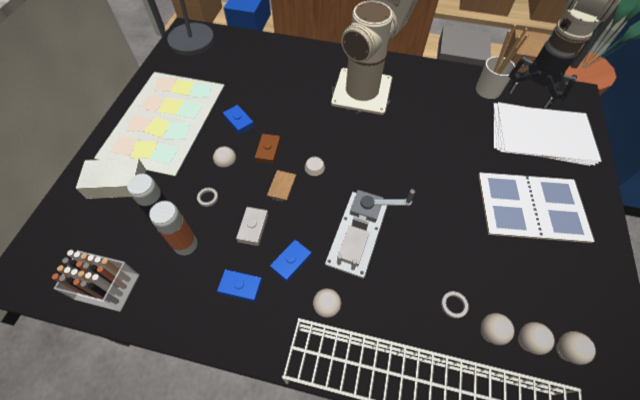

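View pics/a_side.png

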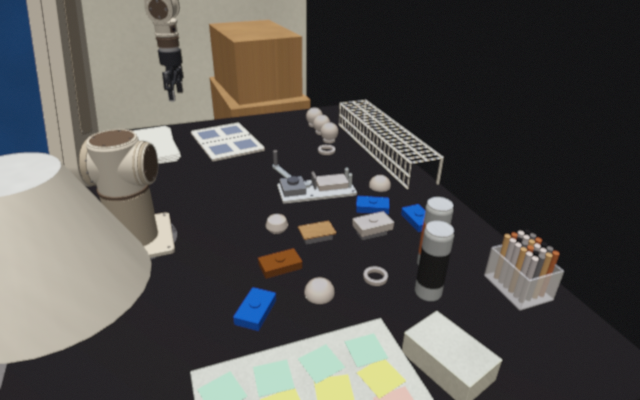

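View pics/a_wrist.png

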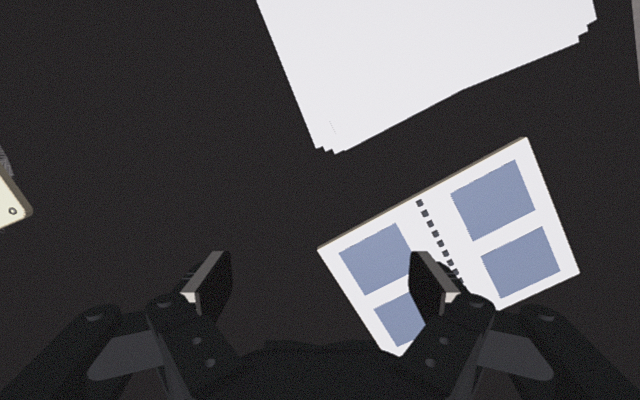

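Scene picture: clamp at about (358,233) with lever post at (411,195). The white tile with a collar is at (252,226). The plain light-brown card is at (282,185).

Possible mix-ups:
- **Upper tile:** blue tiles at (238,118), (291,260) and (239,285), and the dark-brown collared one at (267,147). I choose white (252,226).
- **Board:** the dark-brown collared tile at (267,147). I choose the plain card at (282,185).

Next I check these in crops and measure.

Run:
```python
from h import *
np.set_printoptions(suppress=True,precision=4)
for n in("scene","side"):
    c=bot.camera(n)
    for t in("lower","upper","board","clamp","bay","fence","pad_face","lever_post","lever_pivot","dome_a","can_a","ring_a","chunk"):
        z=dict(lower=.012,upper=.025,board=.025,bay=.012,fence=.058,pad_face=.04,lever_post=.089,lever_pivot=.041).get(t,0)
        for r in bot.spot_point(t,n)[:3]:
            print(n,t,round(r["conf"],2),np.round(r["point"],1),onz(c,*r["point"],z)[:2])
c=bot.camera("scene")["color"]; s=bot.camera("side")["color"]
a=cv2.resize(c[130:290,210:430],None,fx=3.6,fy=3.6,interpolation=cv2.INTER_CUBIC)
cv2.imwrite("pics/b1.png",a)
a=cv2.resize(s[140:290,240:440],None,fx=4,fy=4,interpolation=cv2.INTER_CUBIC);cv2.imwrite("pics/b2.png",a)
```

```text
scene upper 0.95 [239.6 118.6] [ 0.2574 -0.3738]
scene upper 0.84 [291.3 261.9] [ 0.7092 -0.0662]
scene upper 0.83 [240.9 288.6] [ 0.8093 -0.1716]
scene board 0.95 [280.1 185.5] [ 0.4834 -0.1645]
scene board 0.26 [355.1 246. ] [0.6239 0.0901]
scene clamp 0.89 [353.5 247.1] [0.6167 0.0865]
scene clamp 0.39 [281.4 184.2] [ 0.4626 -0.1687]
scene clamp 0.29 [347.4 255.8] [0.6463 0.075 ]
scene bay 0.69 [350.9 246.5] [0.6221 0.0792]
scene bay 0.64 [345.3 257.9] [0.6587 0.0708]
scene fence 0.67 [346.8 257.4] [0.6757 0.075 ]
scene fence 0.64 [352.4 249.6] [0.6509 0.085 ]
scene fence 0.47 [279.3 185.7] [ 0.5048 -0.1577]
scene pad_face 0.58 [361.4 224.5] [0.563  0.0951]
scene lever_post 0.55 [410.3 194.1] [0.4643 0.2091]
scene lever_post 0.46 [347.2 257.1] [0.6877 0.0762]
scene lever_pivot 0.8 [368.8 205.7] [0.4991 0.105 ]
scene lever_pivot 0.54 [183.7 246.1] [ 0.74   -0.3545]
scene dome_a 0.91 [224.2 156.6] [ 0.4041 -0.378 ]
scene dome_a 0.72 [326.4 300.3] [0.7799 0.0463]
scene can_a 0.78 [187.5 246.2] [ 0.7237 -0.3637]
scene ring_a 0.51 [210.  198.8] [ 0.5641 -0.3618]
scene chunk 0.66 [316.8 168. ] [ 0.3768 -0.0773]
side lower 0.98 [333.9 189.3] [0.623  0.0581]
side lower 0.56 [315.8 229.2] [ 0.4879 -0.1376]
side upper 0.98 [256.4 312. ] [ 0.248  -0.4108]
side upper 0.89 [420.2 220.9] [ 0.7846 -0.2159]
side upper 0.86 [283.2 267.6] [ 0.3471 -0.2848]
side board 0.81 [314.9 230.7] [ 0.4766 -0.1609]
side fence 0.57 [347.  173.2] [0.6729 0.0696]
side pad_face 0.56 [310.9 178.1] [0.5594 0.1073]
side lever_post 0.82 [273.4 156.1] [0.4608 0.21  ]
side lever_post 0.35 [427.2 290.5] [ 0.599  -0.5358]
side lever_pivot 0.85 [294.3 182.4] [0.4978 0.0956]
side dome_a 0.93 [317.3 294.8] [ 0.4036 -0.3801]
side dome_a 0.77 [381.1 182.6] [0.8035 0.067 ]
side can_a 0.64 [429.4 261. ] [ 0.7298 -0.3594]
side ring_a 0.61 [373.6 277.4] [ 0.5598 -0.3688]
side ring_a 0.44 [329.  153.7] [0.7162 0.3394]
side chunk 0.61 [278.2 225.8] [ 0.395  -0.0688]
```

View pics/b1.png

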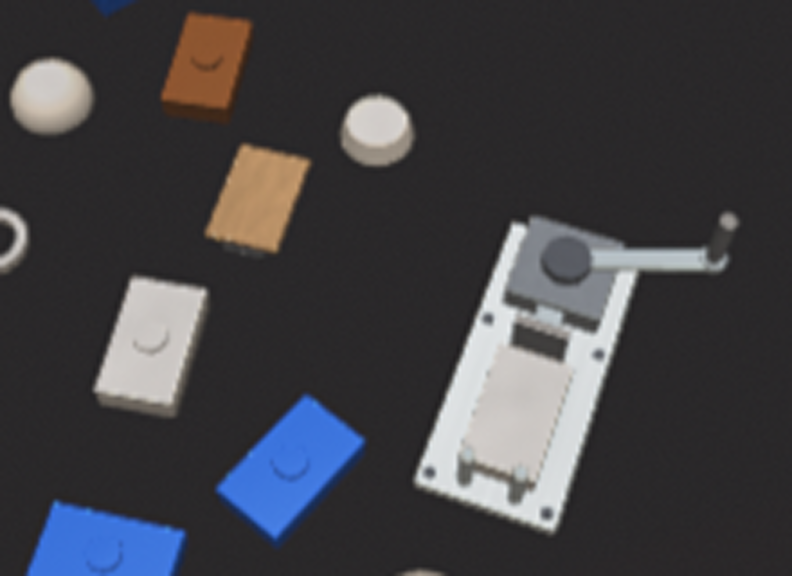

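View pics/b2.png

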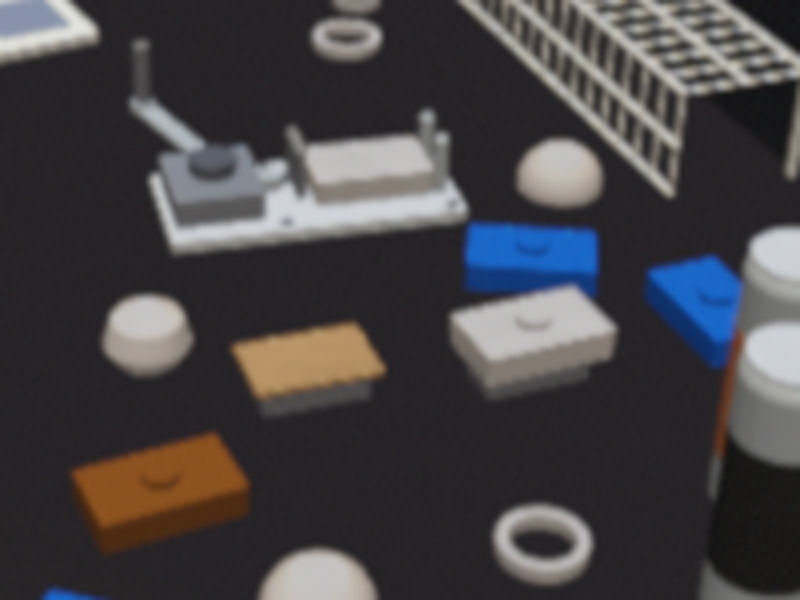

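Run:
```python
from h import *
np.set_printoptions(suppress=True,precision=4)
def f(cam,z,P,off,s):
    c=bot.camera(cam); X=np.array([onz(c,off[0]+(u+.5)/s-.5,off[1]+(v+.5)/s-.5,z)[:2] for u,v in P])
    print(cam,X.mean(0),"len",[np.linalg.norm(X[i]-X[(i+1)%4]).round(4) for i in range(4)], "ang",[np.degrees(np.arctan2(*(b-a)[::-1])).round(1) for a,b in((X[0],X[3]),(X[1],X[2]))])
sc=((210,130),3.6); si=((240,140),4)
print("board");f("scene",.030,[(243,144),(311,160),(277,252),(205,236)],*sc)
f("side",.030,[(232,347),(360,324),(385,371),(258,396)],*si)
print("upper");f("scene",.050,[(132,276),(209,289),(177,407),(95,392)],*sc)
f("side",.050,[(450,320),(577,287),(616,328),(486,363)],*si)
print("lower");f("scene",.037,[(502,346),(574,361),(540,480),(462,460)],*sc)
print("base");f("scene",.012,[(514,222),(640,250),(553,532),(415,484)],*sc)
```

```text
board
scene [ 0.4815 -0.1598] len [np.float64(0.0605), np.float64(0.0941), np.float64(0.0611), np.float64(0.0956)] ang [np.float64(-2.0), np.float64(-1.6)]
side [ 0.4817 -0.1633] len [np.float64(0.0964), np.float64(0.0602), np.float64(0.0928), np.float64(0.0613)] ang [np.float64(-91.3), np.float64(-94.7)]
upper
scene [ 0.6376 -0.1957] len [np.float64(0.062), np.float64(0.1016), np.float64(0.063), np.float64(0.1012)] ang [np.float64(3.6), np.float64(4.2)]
side [ 0.6356 -0.2016] len [np.float64(0.1056), np.float64(0.0567), np.float64(0.1051), np.float64(0.0563)] ang [np.float64(-88.1), np.float64(-88.6)]
lower
scene [0.6232 0.086 ] len [np.float64(0.0561), np.float64(0.1017), np.float64(0.0585), np.float64(0.0997)] ang [np.float64(-6.0), np.float64(-4.6)]
base
scene [0.57   0.0885] len [np.float64(0.1064), np.float64(0.2571), np.float64(0.1073), np.float64(0.247)] ang [np.float64(-6.6), np.float64(-6.3)]
```

```bash
cat >> h.py <<'E'
np.set_printoptions(suppress=True,precision=4)
def pose():
    o=bot.get_obs(); return np.array(o["eef_pos"]),R.from_quat(o["tool_rot"]),o
def goto(p,yaw):
    """total turn then shift (tool axes after turn), tool down, jaw axis at yaw (deg, mod 180)"""
    P,Q,o=pose(); M=Q.as_matrix(); 
    best=None
    for k in(0,180):
        a=np.radians(yaw+k); x=np.array([np.cos(a),np.sin(a),0]);y=np.array([0,0,-1.]);T=np.c_[x,y,np.cross(x,y)]
        rv=np.degrees((Q.inv()*R.from_matrix(T)).as_rotvec()); d=T.T@(np.asarray(p)-P)*1000
        print("turn",rv.round(1),"shift(after)",d.round(1))
    print("now",P.round(4),"jaw",np.degrees(np.arctan2(M[1,0],M[0,0])).round(2),"tilt",np.degrees(np.arccos(-M[2,1])).round(2),"w",round(float(o["grip_width"]),4),"j6",round(o["joint_pos"][5],2),"t",round(float(o["clock"]),2),"F",np.round(o["ft_force"],2))
E
python3 -c "
from h import *
print(pose()[1].as_matrix());goto([.482,-.161,.20],88)
c=bot.camera('wrist');E=np.array(c['extrinsics']);P,Q,_=pose();print('cam pos in tool',Q.inv().apply(-E[:3,:3].T@E[:3,3]-P));print(E[:3,:3]@Q.as_matrix())"
```

```text
[[ 0.3735  0.     -0.9276]
 [ 0.9276  0.      0.3735]
 [ 0.     -1.     -0.    ]]
turn [  0.  -19.9   0. ] shift(after) [-614.1   31.3 -316.9]
turn [ -0.  160.1   0. ] shift(after) [614.1  31.3 316.9]
now [0.1868 0.4638 0.2313] jaw 68.07 tilt 0.0 w 0.0856 j6 1.57 t 1.95 F [-1.   -0.33  0.4 ]
cam pos in tool [ 0.0009 -0.1439  0.0702]
[[ 1.      0.0009  0.0001]
 [-0.0003  0.2781  0.9605]
 [ 0.0008 -0.9605  0.2781]]
```

```bash
python3 -m inch '0 -10 0 0 0 0 0;0 -10 0 0 0 0 0;0 0 0 -40 0 -20 0;0 0 0 -54 2 -28 0;0 0 0 -54 2 -28 0;0 0 0 -54 2 -28 0;0 0 0 -54 2 -28 0;0 0 0 -54 2 -28 0;0 0 0 -54 2 -28 0;0 0 0 -54 2 -28 0;0 0 0 -54 2 -28 0;0 0 0 -54 2 -28 0'; python3 -c "
from h import *
goto([.482,-.161,.20],88)"
```

```text
clock: 3.5
eef_pos: [0.4416, -0.0731, 0.2135]
tool_rot: [0.509, 0.492, -0.491, -0.508]
ft_force: [1.6, 1.2, 0.4]
grip_width: 0.0852
turn [0.1 0.  0. ] shift(after) [-86.4  13.5 -43.5]
turn [   0.  -180.    -0.1] shift(after) [86.4 13.5 43.5]
now [ 0.4416 -0.0731  0.2135] jaw 88.04 tilt 0.07 w 0.0852 j6 -0.13 t 3.5 F [1.6  1.22 0.37]
```

```bash
python3 -m inch '0 0 0 -43 7 -22 0;0 0 0 -43 7 -22 0;0 0 0 0 0 0 0'; python3 -c "
from h import *
goto([.482,-.161,.20],88)
c=bot.camera('wrist');cv2.imwrite('pics/c1.png',c['color'])
for t in('board',):
  for r in bot.spot_point(t,'wrist'): print(r['conf'],r['point'],onz(c,*r['point'],.025))
  for r in bot.cut_out(t,'wrist'):
    m=r['region'].astype('uint8');q=cv2.minAreaRect(cv2.findNonZero(m));X=np.array([onz(c,*p,.03)[:2] for p in cv2.boxPoints(q)]);print(r['conf'],q,X.mean(0),X)
"
```

```text
clock: 3.88
eef_pos: [0.4825, -0.1612, 0.1982]
tool_rot: [-0.509, -0.49, 0.491, 0.51]
ft_force: [0.1, 0.4, -0.4]
grip_width: 0.0853
turn [-0.1 -0.2 -0. ] shift(after) [ 0.2 -1.8  0.5]
turn [  0.  179.8  -0.1] shift(after) [-0.2 -1.8 -0.5]
now [ 0.4825 -0.1612  0.1982] jaw 87.81 tilt 0.05 w 0.0853 j6 -0.28 t 3.88 F [ 0.12  0.35 -0.41]
0.62 [317.2, 179.4] [ 0.479  -0.1635  0.025 ]
0.85 ((320.570068359375, 180.73745727539062), (85.86736297607422, 57.38568878173828), 88.38645935058594) [ 0.4815 -0.1599] [[ 0.4344 -0.1888]
 [ 0.435  -0.13  ]
 [ 0.5284 -0.1285]
 [ 0.5279 -0.1922]]
0.48 ((556.441162109375, 224.23529052734375), (138.73036193847656, 179.23382568359375), 14.03624439239502) [0.548  0.1009] [[0.6244 0.0101]
 [0.4249 0.0341]
 [0.4642 0.1784]
 [0.6784 0.1811]]
```

View pics/c1.png

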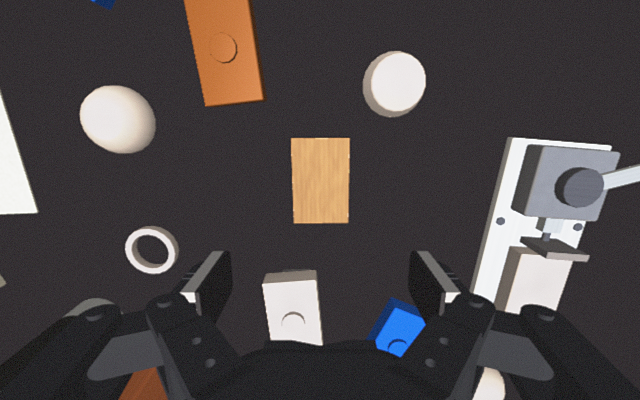

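The board is at (320,180) in the wrist view, with corners at about (291,138), (350,138), (349,223) and (293,223). The clamp is on the right. I compute the board pose from the corners.

Run:
```python
from h import *
c=bot.camera("wrist");im=c["color"]
hsv=cv2.cvtColor(cv2.GaussianBlur(im,(3,3),0),cv2.COLOR_BGR2HSV)
m=((hsv[...,1]>70)&(hsv[...,2]>90)).astype('uint8');m[:130]=0;m[235:]=0;m[:,:270]=0;m[:,370:]=0
k=cv2.findNonZero(m);h=cv2.convexHull(k);cand=cv2.approxPolyN(h,4) if hasattr(cv2,'approxPolyN') else cv2.boxPoints(cv2.minAreaRect(k))
cand=np.array(cand).reshape(-1,2).astype(float);print(cand)
X=np.array([onz(c,*p,.03)[:2] for p in cand]);print(X,X.mean(0))
for i in range(4):
    d=X[(i+1)%4]-X[i];print(np.linalg.norm(d),np.degrees(np.arctan2(d[1],d[0])))
w=np.array([onz(c,*p,.03)[:2] for p in k.reshape(-1,2)]);print(w.mean(0))
print("tcp px",proj(c,pose()[0]))
```

```text
[[346. 224.]
 [289. 224.]
 [286. 138.]
 [346. 138.]]
[[ 0.5288 -0.1298]
 [ 0.5267 -0.1933]
 [ 0.4327 -0.1905]
 [ 0.4348 -0.1289]] [ 0.4808 -0.1606]
0.0635465966637009 -91.91839744157596
0.0940064965341601 178.31891033772328
0.061660075456755434 88.07978932250414
0.09403128486842584 -0.531509568280016
[ 0.4789 -0.1603]
tcp px [319.4595 253.4856]
```

```bash
python3 -m inch '0 0.5 0 0 30 1 0;0 0 0 0 45 0 0;0 0 0 0 45 0 0;0 0 0 0 35 0 0;0 0 0 0 20 0 0;0 0 0 0 12 0 0;0 0 0 0 5 0 0;0 0 0 0 0 0 0'; python3 -c "
from h import *
goto([.4805,-.161,.006],88.3)
c=bot.camera('wrist');cv2.imwrite('pics/c2.png',c['color'])
"
```

```text
clock: 5.08
eef_pos: [0.4814, -0.1583, 0.0079]
tool_rot: [0.511, 0.49, -0.489, -0.51]
ft_force: [0.6, 0.4, 0.0]
grip_width: 0.0853
turn [ 0.1 -0.7 -0. ] shift(after) [-2.8  1.9  0.8]
turn [  0.  179.3   0.1] shift(after) [ 2.8  1.9 -0.8]
now [ 0.4814 -0.1583  0.0079] jaw 87.6 tilt 0.06 w 0.0853 j6 -0.28 t 5.08 F [0.6  0.41 0.01]
```

View pics/c2.png

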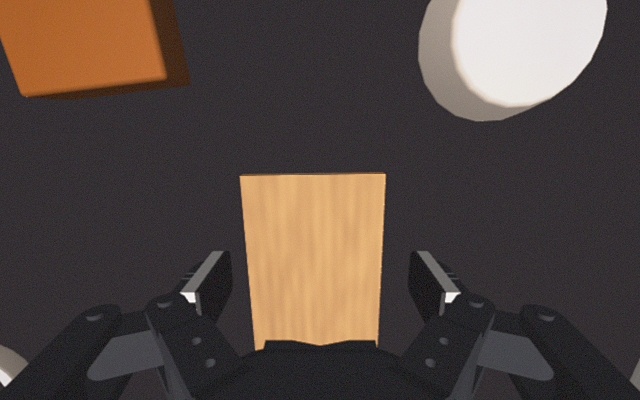

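```bash
python3 -m inch '0 -0.7 0 -2.5 3 1 0;0 0 0 0 0 0 0;0 0 0 0 0 0 1;0 0 0 0 0 0 1;0 0 0 0 0 0 1;0 0 0 0 0 0 1;0 0 0 0 0 0 1'; python3 -c "
from h import *
goto([.4805,-.161,.006],88.3)
c=bot.camera('wrist');cv2.imwrite('pics/c3.png',c['color'])
"
```

```text
clock: 6.0
eef_pos: [0.48, -0.1611, 0.0049]
tool_rot: [0.508, 0.492, -0.492, -0.507]
ft_force: [-2.1, -0.1, 5.2]
grip_width: 0.0584
turn [ 0. -0. -0.] shift(after) [ 0.1 -1.1 -0.5]
turn [  0. 180.   0.] shift(after) [-0.1 -1.1  0.5]
now [ 0.48   -0.1611  0.0049] jaw 88.26 tilt 0.04 w 0.0584 j6 -0.29 t 6.0 F [-2.1  -0.15  5.19]
```

View pics/c3.png

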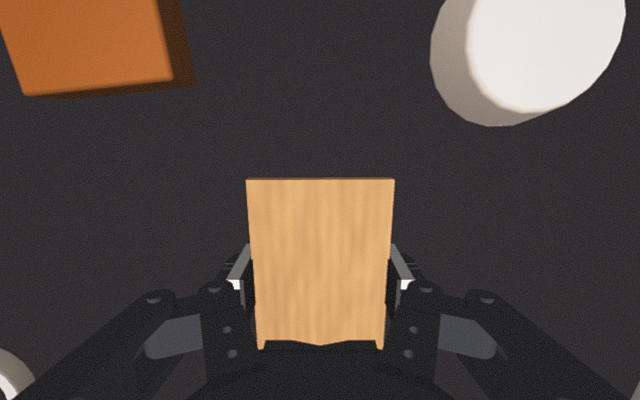

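```bash
python3 - <<'E'
from h import *
c=bot.camera("wrist")
for u,v in((246,179),(394,179)): print(onz(c,u,v,.030))
E
python3 -m inch '0 0 0 0 -15 0 1;0 0 0 0 -40 0 1;0 0 0 0 -50 0 1;0 0 0 0 -50 0 1;0 0 0 35 -10 -15 1;0 0 0 45 0 -25 1;0 0 0 45 0 -25 1;0 0 0 0 0 0 1;0 0 0 0 0 0 1'; python3 -c "
from h import *
goto([.56,0,.17],82)
c=bot.camera('wrist');cv2.imwrite('pics/c4.png',c['color'])
for t in ('lower','clamp','fence','pad_face','lever_post','lever_pivot','bay'):
  z=dict(lower=.012,bay=.012,fence=.058,pad_face=.04,lever_post=.089,lever_pivot=.041,clamp=0)[t]
  for r in bot.spot_point(t,'wrist')[:2]: print(t,r['conf'],r['point'],onz(c,*r['point'],z)[:2])
"
```

```text
[ 0.434 -0.189  0.03 ]
[ 0.4358 -0.1291  0.03  ]
clock: 7.22
eef_pos: [0.5482, -0.0379, 0.1695]
tool_rot: [-0.507, -0.492, 0.493, 0.507]
ft_force: [-0.4, -0.8, -1.3]
grip_width: 0.0581
turn [-0.   6.3 -0. ] shift(after) [39.2 -0.5 -6.4]
turn [  -0.  -173.7    0.1] shift(after) [-39.2  -0.5   6.4]
now [ 0.5482 -0.0379  0.1695] jaw 88.3 tilt 0.04 w 0.0581 j6 -0.04 t 7.22 F [-0.36 -0.77 -1.3 ]
lower 0.86 [434.6, 253.4] [0.6285 0.0869]
fence 0.46 [60.1, 327.8] [ 0.6775 -0.3049]
fence 0.37 [17.3, 207.2] [ 0.5493 -0.3086]
pad_face 0.68 [451.2, 207.8] [0.5671 0.0878]
pad_face 0.23 [317.2, 273.5] [ 0.6337 -0.0427]
lever_pivot 0.77 [473.0, 125.0] [0.4905 0.0995]
lever_pivot 0.38 [451.5, 206.0] [0.5649 0.0874]
```

View pics/c4.png

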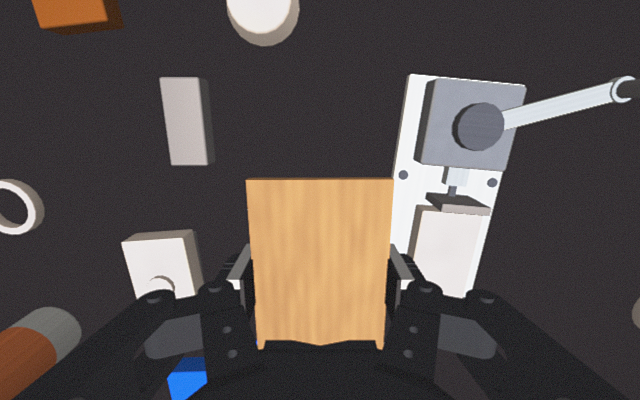

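Run:
```python
import cv2
a=cv2.imread("pics/c4.png")[60:310,390:640];cv2.imwrite("pics/c4z.png",cv2.resize(a,None,fx=2.4,fy=2.4,interpolation=cv2.INTER_CUBIC))
a=cv2.imread("pics/a_scene.png")[185:280,320:425];cv2.imwrite("pics/a_z.png",cv2.resize(a,None,fx=6,fy=6,interpolation=cv2.INTER_CUBIC))
a=cv2.imread("pics/a_side.png")[140:210,265:365];cv2.imwrite("pics/a_s.png",cv2.resize(a,None,fx=8,fy=8,interpolation=cv2.INTER_CUBIC))
```

```text
(no output)
```

View pics/c4z.png

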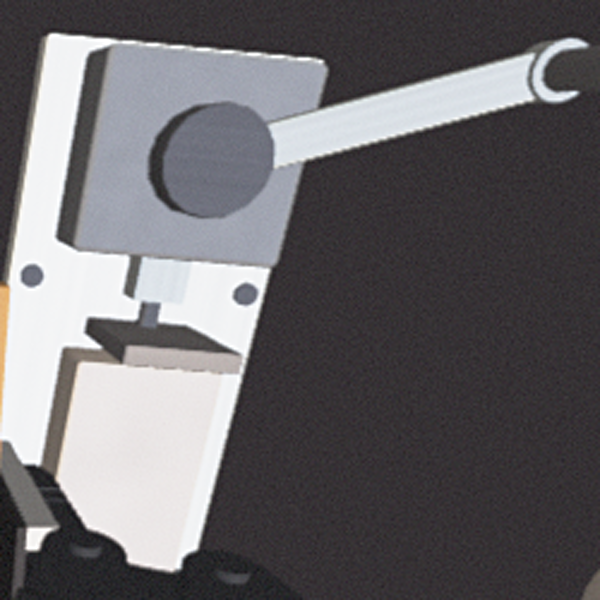

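View pics/a_z.png

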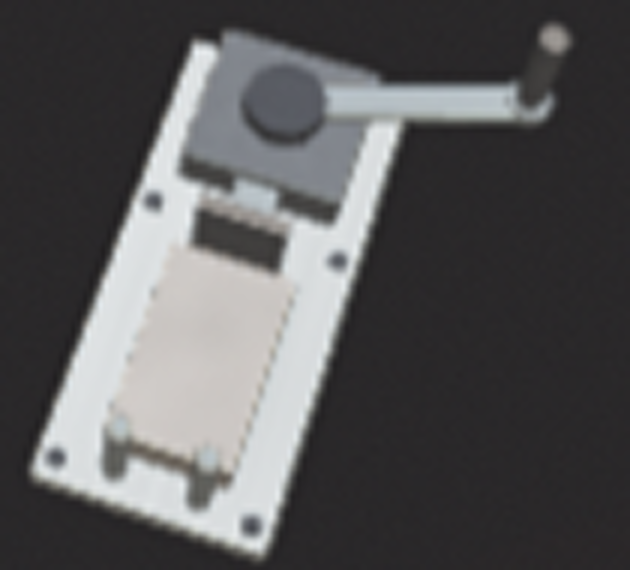

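View pics/a_s.png

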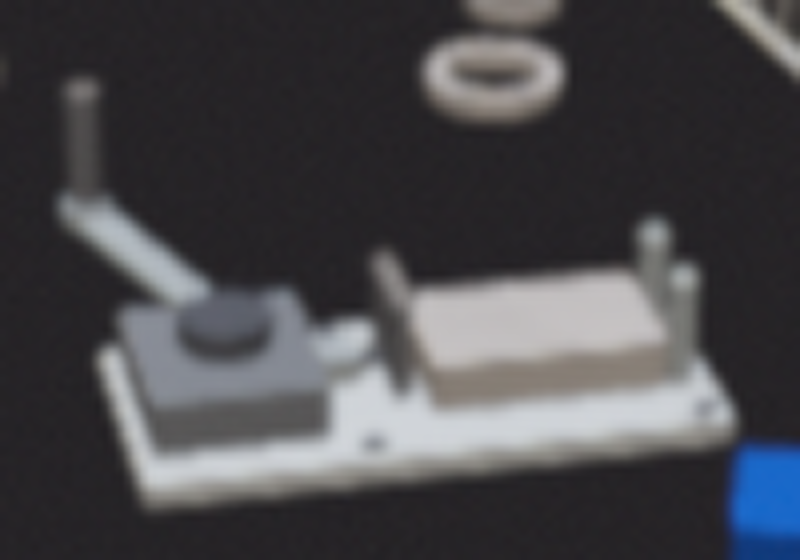

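```bash
cat > fit.py <<'E'
from h import *
from scipy.optimize import least_squares
S=bot.camera("scene");D=bot.camera("side");W=bot.camera("wrist")
V={"w":(W,(390,60),2.4),"s":(S,(320,185),6),"d":(D,(265,140),8)}
B={(-170,-55,12):dict(w=(45,35),s=(197,40),d=(145,490)),(75,-55,12):dict(s=(33,473),d=(738,418)),(75,55,12):dict(s=(265,548)),(-170,55,12):dict(d=(100,348)),
(-170,-40,40):dict(w=(108,43),s=(230,32),d=(158,422)),(-95,-40,40):dict(w=(78,248),s=(187,160),d=(325,400)),(-95,40,40):dict(w=(273,268),s=(340,205),d=(293,288)),(-170,40,40):dict(w=(328,65),s=(382,75),d=(118,318)),
(56,-20,64):dict(s=(118,425),d=(685,270)),(56,20,64):dict(s=(208,455),d=(655,230)),(-172,108,109):dict(s=(554,38),d=(82,85))}
L={(-50,-30,37):dict(w=(82,363),s=(168,250),d=(440,385)),(-50,30,37):dict(w=(225,372),s=(297,290),d=(408,288)),(50,-30,37):dict(d=(668,348)),(50,30,37):dict(s=(240,468),d=(632,270))}
def fit(T,cams,show=True):
    def res(q,full=False):
        c,s=np.cos(q[2]),np.sin(q[2]);out=[];lab=[]
        for p,o in T.items():
            X=[q[0]+(c*p[0]-s*p[1])/1000,q[1]+(s*p[0]+c*p[1])/1000,p[2]/1000]
            for k,uv in o.items():
                if k not in cams: continue
                cam,of,sc=V[k];e=proj(cam,X)-(np.array(of)+(np.array(uv)+.5)/sc-.5);out+=list(e);lab.append((p,k,e.round(1)))
        return lab if full else np.array(out)
    r=least_squares(res,[.62,.086,-.1],loss="soft_l1",f_scale=1.)
    print(cams,r.x[:2].round(4),np.degrees(r.x[2]).round(2),"rms",np.sqrt(np.mean(res(r.x)**2)).round(2))
    if show:
        for l in res(r.x,True): print("  ",*l)
for n,T in(("clamp",B),("lower",L)):
    print(n)
    for cams in("wsd","w","s","d"): fit(T,cams,cams=="wsd")
E
python3 fit.py
```

```text
clamp
wsd [0.6232 0.0818] -7.04 rms 1.22
   (-170, -55, 12) w [-0.3  3.8]
   (-170, -55, 12) s [-0.7  1.1]
   (-170, -55, 12) d [ 1.3 -1. ]
   (75, -55, 12) s [-1.4  1. ]
   (75, -55, 12) d [ 0.8 -0.1]
   (75, 55, 12) s [-0.9  2.5]
   (-170, 55, 12) d [1.5 0.1]
   (-170, -40, 40) w [ 0.3 -1.7]
   (-170, -40, 40) s [-0.5 -1.1]
   (-170, -40, 40) d [-1.4 -2.5]
   (-95, -40, 40) w [-3.4  0.5]
   (-95, -40, 40) s [-1.3 -1.7]
   (-95, -40, 40) d [ 0.9 -2.2]
   (-95, 40, 40) w [0.8 0.1]
   (-95, 40, 40) s [ 0.4 -0.4]
   (-95, 40, 40) d [-0.   0.2]
   (-170, 40, 40) w [ 0.9 -1.6]
   (-170, 40, 40) s [ 0.5 -0.1]
   (-170, 40, 40) d [-0.3 -1.3]
   (56, -20, 64) s [ 0.1 -0.4]
   (56, -20, 64) d [-0.4  0.1]
   (56, 20, 64) s [-0.1 -0.2]
   (56, 20, 64) d [-0.1 -0.4]
   (-172, 108, 109) s [ 0.3 -0.2]
   (-172, 108, 109) d [-0.2  0.3]
w [0.6233 0.0806] -7.45 rms 1.85
s [0.6231 0.0828] -6.99 rms 0.94
d [0.6214 0.0785] -6.89 rms 0.89
lower
wsd [0.6239 0.0857] -6.27 rms 1.11
   (-50, -30, 37) w [-1.1 -0. ]
   (-50, -30, 37) s [ 1.2 -1.3]
   (-50, -30, 37) d [-0.6 -2.9]
   (-50, 30, 37) w [0.2 0.8]
   (-50, 30, 37) s [ 0.6 -1.4]
   (-50, 30, 37) d [-0.9  0.6]
   (50, -30, 37) d [ 0.2 -1.5]
   (50, 30, 37) s [-0.3  1.3]
   (50, 30, 37) d [-0.5 -0.1]
w [0.6236 0.0867] -5.66 rms 0.52
s [0.6268 0.0852] -4.64 rms 0.97
d [0.6232 0.0797] -6.94 rms 1.0
```

```bash
python3 -c "
from h import *
goto([.6215,.0845,.10],83.6)"
```

```text
turn [0.  4.6 0. ] shift(after) [130.1  69.4 -58.8]
turn [   0.  -175.4   -0. ] shift(after) [-130.1   69.4   58.8]
now [ 0.5485 -0.0382  0.1694] jaw 88.24 tilt 0.0 w 0.0585 j6 -0.04 t 7.78 F [ 0.16 -0.71 -0.54]
```

```bash
python3 -m inch '0 4.6 0 0 0 0 1;0 0 0 30 0 -13 1;0 0 0 40 0 -18 1;0 0 0 40 10 -18 1;0 0 0 20 25 -10 1;0 0 0 0 25 0 1;0 0 0 0 10 0 1;0 0 0 0 0 0 1'; python3 -c "
from h import *
goto([.6215,.0845,.10],83.6)
c=bot.camera('wrist');cv2.imwrite('pics/d1.png',c['color'])
c=bot.camera('side');cv2.imwrite('pics/d1s.png',cv2.resize(c['color'][100:250,240:440],None,fx=4,fy=4,interpolation=2))"
```

```text
clock: 8.78
eef_pos: [0.621, 0.0844, 0.0987]
tool_rot: [-0.527, -0.471, 0.472, 0.527]
ft_force: [0.2, 0.1, 0.4]
grip_width: 0.0581
turn [-0.1  0.  -0. ] shift(after) [ 0.2 -1.3 -0.5]
turn [  -0.  -180.     0.2] shift(after) [-0.2 -1.3  0.5]
now [0.621  0.0844 0.0987] jaw 83.64 tilt 0.1 w 0.0581 j6 0.25 t 8.78 F [0.23 0.06 0.44]
```

View pics/d1.png

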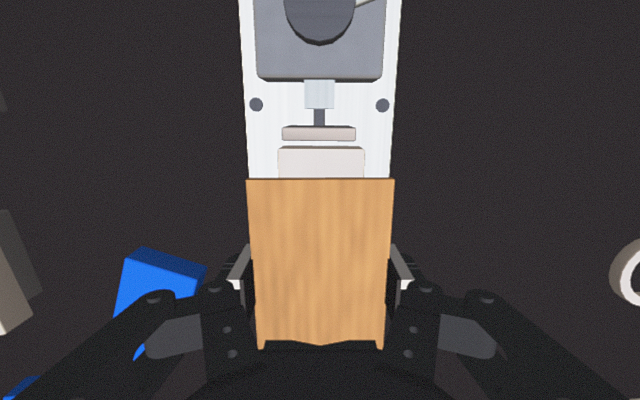

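View pics/d1s.png

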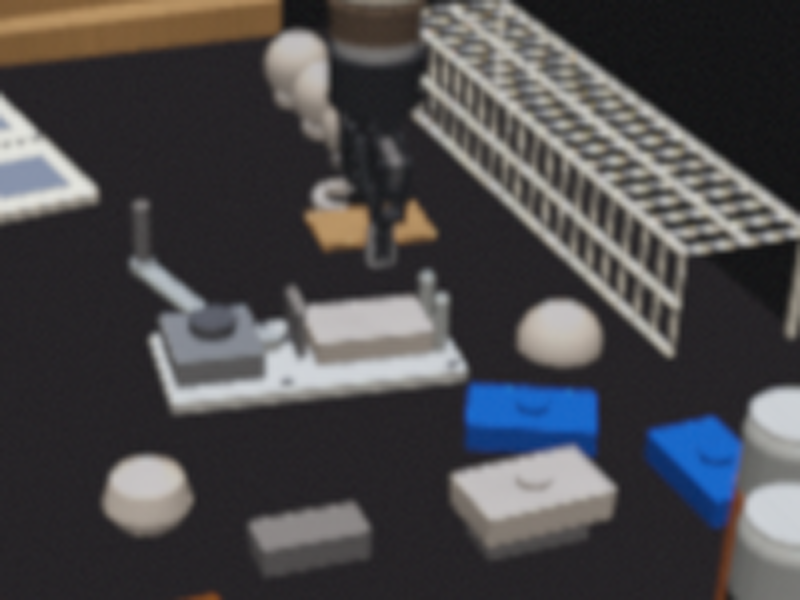

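Run:
```python
from h import *
c=bot.camera("wrist")
A=onz(c,279,147,.037);B=onz(c,364,147,.037);print(A,B,np.linalg.norm(A-B))
u=np.array([np.cos(np.radians(-6.5)),np.sin(np.radians(-6.5))]);print("lower c",(A+B)[:2]/2+.05*u)
P=pose()[0]
A=onz(c,246,180,P[2]+.025);B=onz(c,394,180,P[2]+.025);print("board c",(A+B)[:2]/2+.046*u,np.linalg.norm(A-B))
A=onz(c,282,126,.062);B=onz(c,356,126,.062);print("pad back",(A+B)[:2]/2, np.linalg.norm(A-B))
for p in((256,104),(382,105)):print(onz(c,*p,.012))
```

```text
[0.5705 0.0626 0.037 ] [0.577  0.1205 0.037 ] 0.05828763786389217
lower c [0.6235 0.0859]
board c [0.6234 0.0849] 0.05983904669802246
pad back [0.5588 0.0916] 0.04377095856159717
[0.5397 0.0467 0.012 ]
[0.5508 0.1393 0.012 ]
```

```bash
python3 -m inch '0 0 0 0.5 25 1 1;0 0 0 0 30 0 1;0 0 0 0 15 0 1;0 0 0 0 7 0 1;0 0 0 0 3 0 1;0 0 0 0 0 0 1'; python3 -c "
from h import *
goto([.6215,.0845,.017],83.6)"
```

```text
clock: 9.68
eef_pos: [0.6226, 0.0846, 0.0268]
tool_rot: [0.529, 0.473, -0.47, -0.525]
ft_force: [-11.0, -3.2, 28.0]
grip_width: 0.0587
turn [ 0.4 -0.  -0. ] shift(after) [-0.2  9.8  1.1]
turn [  0.  180.    0.6] shift(after) [ 0.2  9.8 -1.1]
now [0.6226 0.0846 0.0268] jaw 83.59 tilt 0.38 w 0.0587 j6 0.25 t 9.68 F [-10.98  -3.22  28.01]
```

Contact came 10 mm early at 28 N. The finger tips reach below the card and are landing on the lower tile's edges, because both are 60 mm wide. I back off and look.

```bash
python3 -m inch '0 0 0 0 -9 0 1;0 0 0 0 0 0 1'; python3 -c "
from h import *
goto([.6225,.0845,.027],83.6)
c=bot.camera('wrist');cv2.imwrite('pics/d2.png',c['color'])
c=bot.camera('side');cv2.imwrite('pics/d2s.png',cv2.resize(c['color'][130:230,250:390],None,fx=5.5,fy=5.5,interpolation=2))"
```

```text
clock: 9.93
eef_pos: [0.6217, 0.0854, 0.0296]
tool_rot: [0.527, 0.472, -0.471, -0.526]
ft_force: [-0.1, 0.4, -2.2]
grip_width: 0.0588
turn [0.1 0.1 0. ] shift(after) [-0.8  2.6 -0.9]
turn [   0.1 -179.9   -0.2] shift(after) [0.8 2.6 0.9]
now [0.6217 0.0854 0.0296] jaw 83.66 tilt 0.15 w 0.0588 j6 0.25 t 9.93 F [-0.06  0.35 -2.19]
```

View pics/d2.png

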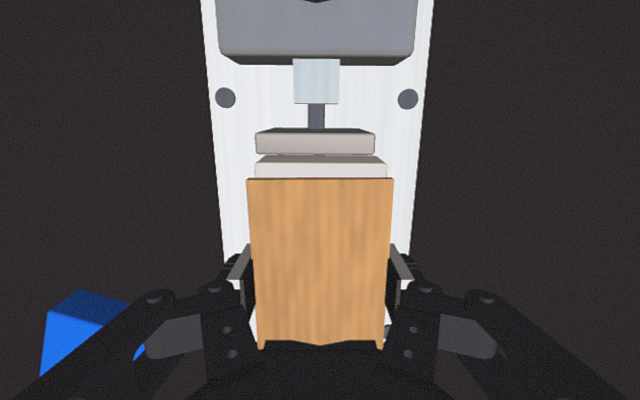

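View pics/d2s.png

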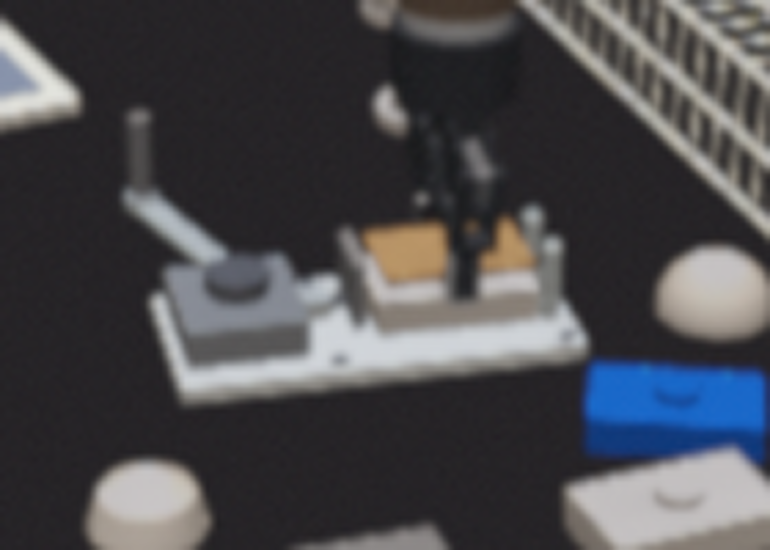

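```bash
python3 -m inch '0 0 0 0 0 0 0.2;0 0 0 0 0 0 0.2;0 0 0 0 0 0 0.2'; python3 -c "
from h import *
goto([.6225,.0845,.027],83.6)
c=bot.camera('wrist');cv2.imwrite('pics/d3.png',c['color'])
c=bot.camera('side');cv2.imwrite('pics/d3s.png',cv2.resize(c['color'][130:230,250:390],None,fx=5.5,fy=5.5,interpolation=2))"
```

```text
clock: 10.4
eef_pos: [0.6207, 0.0854, 0.0281]
tool_rot: [-0.527, -0.472, 0.472, 0.527]
ft_force: [-0.6, -0.5, 0.3]
grip_width: 0.0681
turn [-0.   0.1 -0. ] shift(after) [-0.7  1.1 -1.9]
turn [  -0.  -179.9    0. ] shift(after) [0.7 1.1 1.9]
now [0.6207 0.0854 0.0281] jaw 83.67 tilt 0.01 w 0.0681 j6 0.25 t 10.4 F [-0.57 -0.46  0.27]
```

View pics/d3.png

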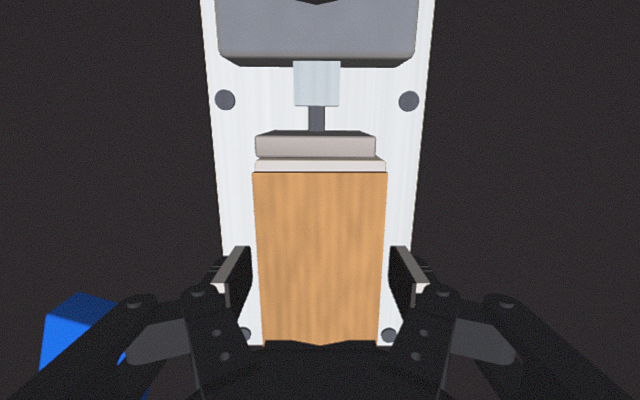

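View pics/d3s.png

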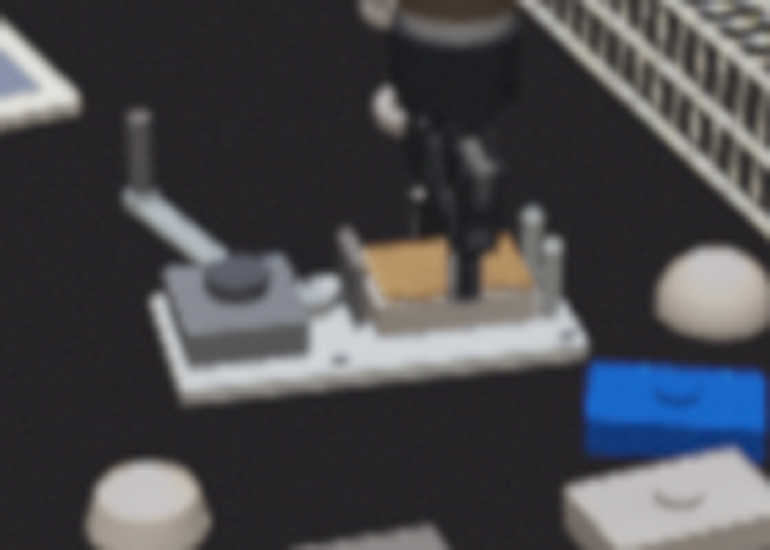

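```bash
python3 - <<'E'
from h import *
c=bot.camera("wrist")
u=np.array([np.cos(np.radians(-6.4)),np.sin(np.radians(-6.4))])
for n,a,b,r,z,l in(("lower",255,386,158.5,.037,.05),("board",253,387,172,.042,.046)):
    A=onz(c,a,r,z);B=onz(c,b,r,z);d=(B-A);print(n,(A+B)[:2]/2+l*u,np.linalg.norm(d),np.degrees(np.arctan2(d[1],d[0])))
# upper
S=bot.camera("scene")
E
python3 -m inch '0 0 0 0 -10 0 0.1;0 0 0 0 -40 0 0;0 0 0 0 -45 0 0;0 0 0 0 -35 0 0;0 0 0 0 0 0 0';python3 -c "
from h import *
goto([.636,-.198,.16],94)"
```

```text
lower [0.6196 0.0864] 0.05919953659418166 83.6772597975221
board [0.6209 0.086 ] 0.05905563860812035 83.67924912662802
clock: 11.22
eef_pos: [0.6233, 0.0857, 0.1634]
tool_rot: [0.529, 0.474, -0.469, -0.525]
ft_force: [0.3, 0.2, 0.3]
grip_width: 0.0856
turn [  0.5 -10.3   0.1] shift(after) [-283.9    3.4    7.1]
turn [ -0.1 169.7   0.8] shift(after) [283.9   3.4  -7.1]
now [0.6233 0.0857 0.1634] jaw 83.67 tilt 0.52 w 0.0856 j6 0.25 t 11.22 F [0.3  0.24 0.32]
```

```bash
python3 -m inch '0 -10 0 0 0 0 0;0 0 0 -44 0 1 0;0 0 0 -60 0 2 0;0 0 0 -60 0 2 0;0 0 0 -60 0 2 0;0 0 0 -60 0 0 0;0 0 0 0 0 0 0;0 0 0 0 0 0 0'; python3 -c "
from h import *
goto([.636,-.198,.16],94)
c=bot.camera('wrist');cv2.imwrite('pics/e1.png',c['color'])
for r in bot.cut_out('upper','wrist')[:3]: print(r['conf'],r['extent'])"
```

```text
clock: 12.22
eef_pos: [0.6311, -0.1984, 0.1573]
tool_rot: [-0.483, -0.515, 0.516, 0.485]
ft_force: [-0.5, 1.2, -0.5]
grip_width: 0.0856
turn [-0.1 -0.4  0.1] shift(after) [ 0.1 -2.7 -4.9]
turn [ -0.1 179.6  -0.1] shift(after) [-0.1 -2.7  4.9]
now [ 0.6311 -0.1984  0.1573] jaw 93.62 tilt 0.12 w 0.0856 j6 -0.37 t 12.22 F [-0.5   1.19 -0.48]
0.88 [283.9, 144.6, 356.8, 259.9]
0.87 [386.1, 206.0, 492.0, 296.5]
0.83 [282.4, 304.3, 374.6, 344.0]
```

View pics/e1.png

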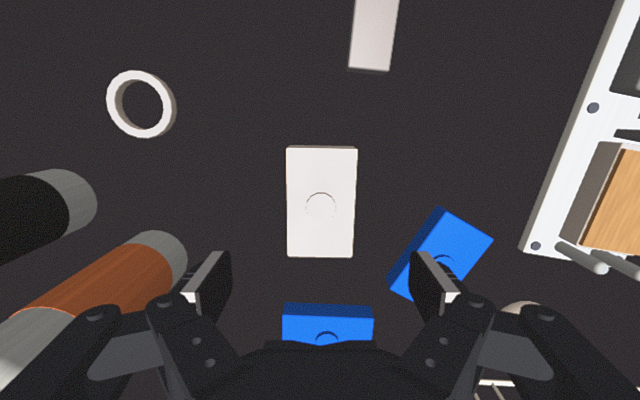

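Run:
```python
from h import *
c=bot.camera("wrist")
X=np.array([onz(c,*p,.05)[:2] for p in((287,148),(357,148),(353,257),(289,257))]);print(X.mean(0),X)
for i in range(4):
    d=X[(i+1)%4]-X[i];print(np.linalg.norm(d).round(4),np.degrees(np.arctan2(d[1],d[0])).round(1))
print("collar",onz(c,321,206,.056))
for z in(0.025,.05):print("blue",[onz(c,*p,z)[:2] for p in((440,207),(390,288),(410,300))])
```

```text
[ 0.6377 -0.1947] [[ 0.5897 -0.2267]
 [ 0.5859 -0.1684]
 [ 0.6856 -0.1621]
 [ 0.6895 -0.2213]]
0.0584 93.8
0.0999 3.6
0.0593 -86.2
0.0999 -176.9
collar [ 0.6365 -0.1952  0.056 ]
blue [array([ 0.6393, -0.0793]), array([ 0.7311, -0.116 ]), array([ 0.7441, -0.0928])]
blue [array([ 0.6323, -0.0903]), array([ 0.7158, -0.1237]), array([ 0.7276, -0.1026])]
```

```bash
python3 -m inch '0 0 0 3 30 -6.5 0;0 0 0 0 40 0 0;0 0 0 0 40 0 0;0 0 0 0 20 0 0;0 0 0 0 8 0 0;0 0 0 0 0 0 0;0 0 0 0 0 0 0'; python3 -c "
from h import *
goto([.6375,-.195,.018],93.4)
c=bot.camera('wrist');cv2.imwrite('pics/e2.png',c['color'])"
```

```text
clock: 13.25
eef_pos: [0.6393, -0.195, 0.0219]
tool_rot: [0.484, 0.516, -0.515, -0.483]
ft_force: [-0.1, 1.2, 0.0]
grip_width: 0.0854
turn [ 0.1  0.3 -0.1] shift(after) [0.1 3.9 1.8]
turn [  -0.1 -179.7   -0.2] shift(after) [-0.1  3.9 -1.8]
now [ 0.6393 -0.195   0.0219] jaw 93.71 tilt 0.16 w 0.0854 j6 -0.36 t 13.25 F [-0.1   1.2   0.03]
```

View pics/e2.png

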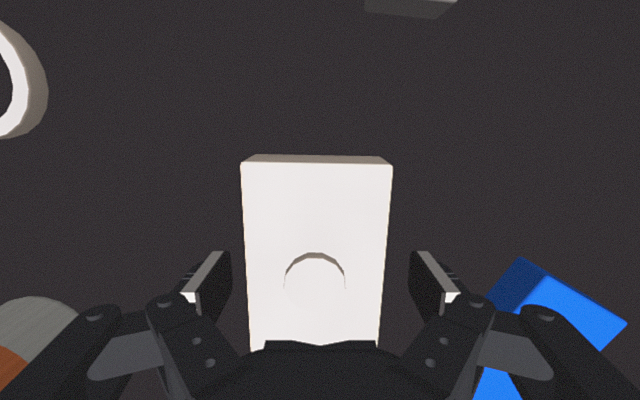

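```bash
python3 -m inch '0 0.3 0 -1.5 4 1.5 0;0 0 0 0 0 0 0;0 0 0 0 0 0 1;0 0 0 0 0 0 1;0 0 0 0 0 0 1;0 0 0 0 0 0 1;0 0 0 0 0 0 1'; python3 -c "
from h import *
goto([.6375,-.195,.018],93.4)
c=bot.camera('wrist');cv2.imwrite('pics/e3.png',c['color'])"
```

```text
clock: 14.18
eef_pos: [0.637, -0.1969, 0.0167]
tool_rot: [0.485, 0.515, -0.514, -0.485]
ft_force: [0.3, -0.8, 3.8]
grip_width: 0.0592
turn [ 0. -0. -0.] shift(after) [ 1.8 -1.3 -0.6]
turn [  0.  180.    0.1] shift(after) [-1.8 -1.3  0.6]
now [ 0.637  -0.1969  0.0167] jaw 93.37 tilt 0.05 w 0.0592 j6 -0.36 t 14.18 F [ 0.34 -0.78  3.83]
```

View pics/e3.png

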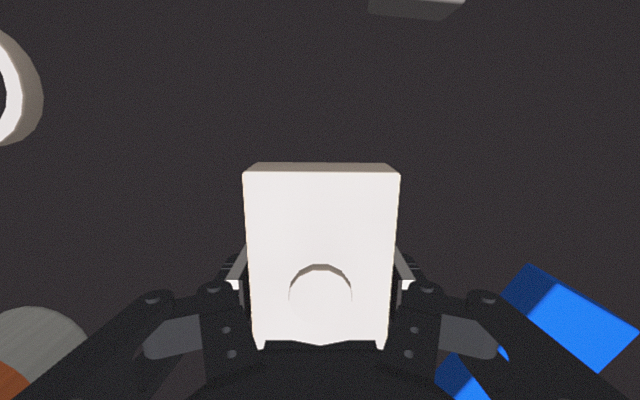

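```bash
python3 - <<'E'
from h import *
c=bot.camera("wrist");P,Q,_=pose()
A=onz(c,243,174,.05);B=onz(c,400,174.5,.05);d=B-A
u=np.array([np.cos(np.radians(3.4)),np.sin(np.radians(3.4))])
C=(A+B)/2;C[:2]+=.05*u;print(C,np.linalg.norm(d),np.degrees(np.arctan2(d[1],d[0])),"tool",Q.inv().apply(C-P))
E
python3 -m inch '0 0 0 0 -15 0 1;0 0 0 0 -35 0 1;0 0 0 0 -45 0 1;0 0 0 0 -30 0 1;0 0 0 0 0 0 1;0 0 0 0 0 0 1';python3 -c "
from h import *
goto([.6205,.0855,.13],83.6)"
```

```text
[ 0.6384 -0.1956  0.05  ] 0.05890938933291774 93.19330604941706 tool [ 0.0012 -0.0333 -0.0014]
clock: 15.02
eef_pos: [0.6357, -0.1963, 0.1397]
tool_rot: [-0.484, -0.514, 0.515, 0.486]
ft_force: [0.1, -0.1, -2.6]
grip_width: 0.0591
turn [-0.2  9.8  0. ] shift(after) [278.4   9.7  46.5]
turn [   0.1 -170.2    0.2] shift(after) [-278.4    9.7  -46.5]
now [ 0.6357 -0.1963  0.1397] jaw 93.37 tilt 0.16 w 0.0591 j6 -0.36 t 15.03 F [ 0.05 -0.11 -2.58]
```

```bash
python3 -m inch '0 9.8 0 0 0 0 1;0 0 0 38 0 6 1;0 0 0 60 0 10 1;0 0 0 60 0 10 1;0 0 0 60 2 10 1;0 0 0 60 5 10 1;0 0 0 0 10 0 1;0 0 0 0 12 0 1;0 0 0 0 0 0 1;0 0 0 0 0 0 1'; python3 -c "
from h import *
goto([.6205,.0855,.11],83.6)
c=bot.camera('wrist');cv2.imwrite('pics/f1.png',c['color'])"
```

```text
clock: 16.27
eef_pos: [0.6221, 0.0831, 0.1119]
tool_rot: [-0.528, -0.47, 0.471, 0.528]
ft_force: [-0.2, 0.3, -1.4]
grip_width: 0.0591
turn [-0.  -0.2 -0. ] shift(after) [2.2 1.9 1.9]
turn [  0.  179.8  -0.1] shift(after) [-2.2  1.9 -1.9]
now [0.6221 0.0831 0.1119] jaw 83.43 tilt 0.05 w 0.0591 j6 0.25 t 16.27 F [-0.16  0.32 -1.4 ]
```

View pics/f1.png

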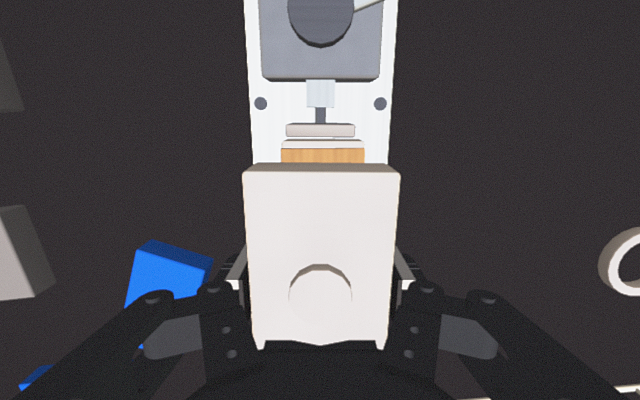

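Run:
```python
from h import *
c=bot.camera("wrist");im=c["color"]
cv2.imwrite("pics/f1z.png",cv2.resize(im[110:190,230:410],None,fx=4.4,fy=4.4,interpolation=2))
u=np.array([np.cos(np.radians(-6.5)),np.sin(np.radians(-6.5))]);P=pose()[0]
for n,a,b,r,z,l in(("lower",281.5,364,141,.037,.05),("board",281,364,149,.042,.046),("upper",243,400,174,P[2]-.0167+.05,.05)):
    A=onz(c,a,r,z);B=onz(c,b,r,z);d=(B-A);print(n,(A+B)[:2]/2+l*u,np.linalg.norm(d),np.degrees(np.arctan2(d[1],d[0])))
A=onz(c,286,125,.062);B=onz(c,354,125,.062);print("pad back",(A+B)[:2]/2)
```

```text
lower [0.6207 0.0862] 0.05953711572158981 83.44754789074464
board [0.6219 0.0859] 0.05896406718114242 83.44865395056559
upper [0.6238 0.0845] 0.05874148447086336 83.45221808445493
pad back [0.559  0.0913]
```

View pics/f1z.png

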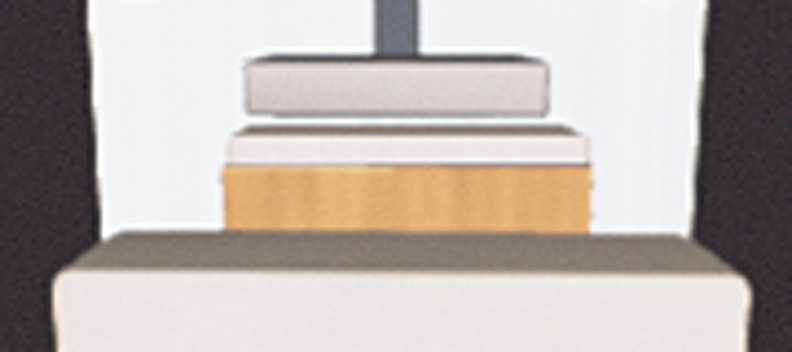

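```bash
python3 -m inch '0 0 0 1 0 5.5 1;0 0 0 0 25 0 1;0 0 0 0 28 0 1;0 0 0 0 14 0 1;0 0 0 0 5 0 1;0 0 0 0 0 0 1;0 0 0 0 0 0 1'; python3 -c "
from h import *
goto([.6173,.0855,.0337],83.6)
c=bot.camera('wrist');cv2.imwrite('pics/f2.png',c['color'])
c=bot.camera('side');cv2.imwrite('pics/f2s.png',cv2.resize(c['color'][130:230,250:390],None,fx=5.5,fy=5.5,interpolation=2))"
```

```text
clock: 17.25
eef_pos: [0.6176, 0.0865, 0.0414]
tool_rot: [0.528, 0.472, -0.471, -0.527]
ft_force: [-0.1, -0.1, -1.6]
grip_width: 0.0594
turn [ 0.1 -0.   0. ] shift(after) [-1.   7.7  0.2]
turn [ -0.  180.    0.2] shift(after) [ 1.   7.7 -0.2]
now [0.6176 0.0865 0.0414] jaw 83.57 tilt 0.11 w 0.0594 j6 0.25 t 17.25 F [-0.06 -0.15 -1.6 ]
```

View pics/f2s.png

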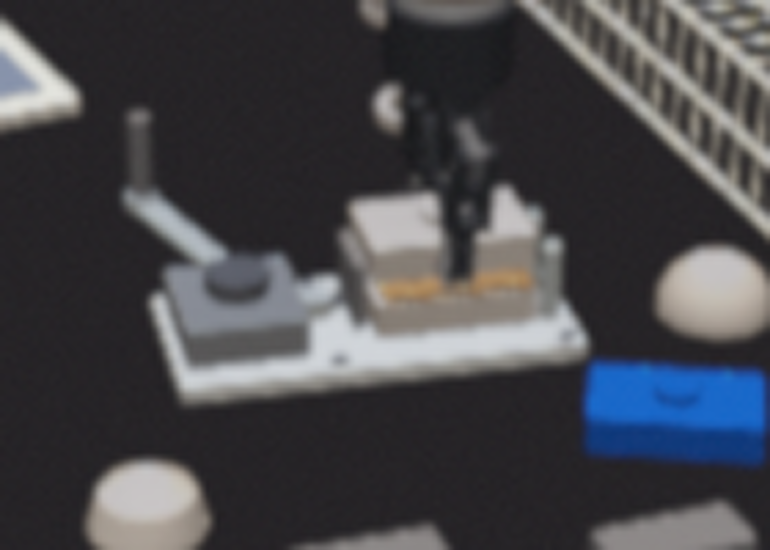

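View pics/f2.png

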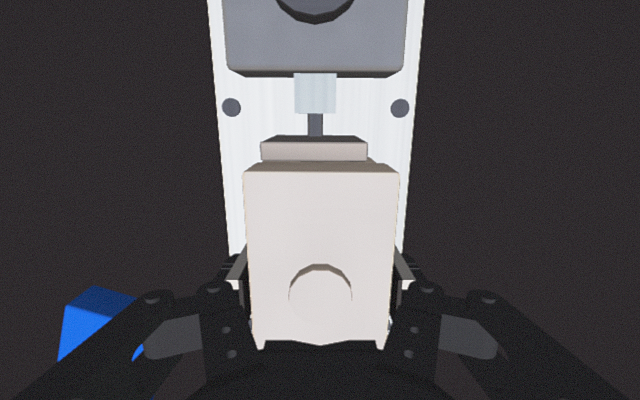

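```bash
python3 -m inch '0 0 0 -0.7 3 0 1;0 0 0 0 2.5 0 1;0 0 0 0 0 0 1'; python3 -c "
from h import *
goto([.6173,.0855,.0337],83.6)"
```

```text
clock: 17.73
eef_pos: [0.6164, 0.0856, 0.0344]
tool_rot: [-0.527, -0.471, 0.471, 0.527]
ft_force: [-0.1, -0.0, -2.2]
grip_width: 0.0596
turn [-0. -0. -0.] shift(after) [ 0.   0.7 -0.9]
turn [  0.  180.   -0.1] shift(after) [-0.   0.7  0.9]
now [0.6164 0.0856 0.0344] jaw 83.57 tilt 0.04 w 0.0596 j6 0.25 t 17.73 F [-0.07 -0.01 -2.21]
```

```bash
python3 -m inch '0 0 0 0 1.3 -0.5 1;0 0 0 0 0 0 1'; python3 -c "
from h import *
goto([.6173,.0855,.0337],83.6)"
```

```text
clock: 17.98
eef_pos: [0.6171, 0.0855, 0.0337]
tool_rot: [-0.527, -0.471, 0.471, 0.527]
ft_force: [-1.6, -0.0, 0.3]
grip_width: 0.0585
turn [-0. -0. -0.] shift(after) [-0.   0.  -0.2]
turn [  0. 180.  -0.] shift(after) [0.  0.  0.2]
now [0.6171 0.0855 0.0337] jaw 83.57 tilt 0.01 w 0.0585 j6 0.25 t 17.98 F [-1.57 -0.02  0.31]
```

```bash
python3 -m inch '0 0 0 0 0 0 0.15;0 0 0 0 0 0 0;0 0 0 0 0 0 0;0 0 0 0 0 0 0'; python3 -c "
from h import *
goto([.6173,.0855,.0337],83.6)
c=bot.camera('wrist');cv2.imwrite('pics/f3.png',c['color'])
c=bot.camera('side');cv2.imwrite('pics/f3s.png',cv2.resize(c['color'][130:230,250:390],None,fx=5.5,fy=5.5,interpolation=2))"
```

```text
clock: 18.48
eef_pos: [0.6173, 0.0856, 0.0336]
tool_rot: [0.527, 0.471, -0.471, -0.527]
ft_force: [-0.4, 0.1, -0.9]
grip_width: 0.0853
turn [ 0. -0.  0.] shift(after) [-0.1 -0.1 -0. ]
turn [ -0. 180.   0.] shift(after) [ 0.1 -0.1  0. ]
now [0.6173 0.0856 0.0336] jaw 83.57 tilt 0.01 w 0.0853 j6 0.25 t 18.48 F [-0.38  0.11 -0.89]
```

View pics/f3s.png

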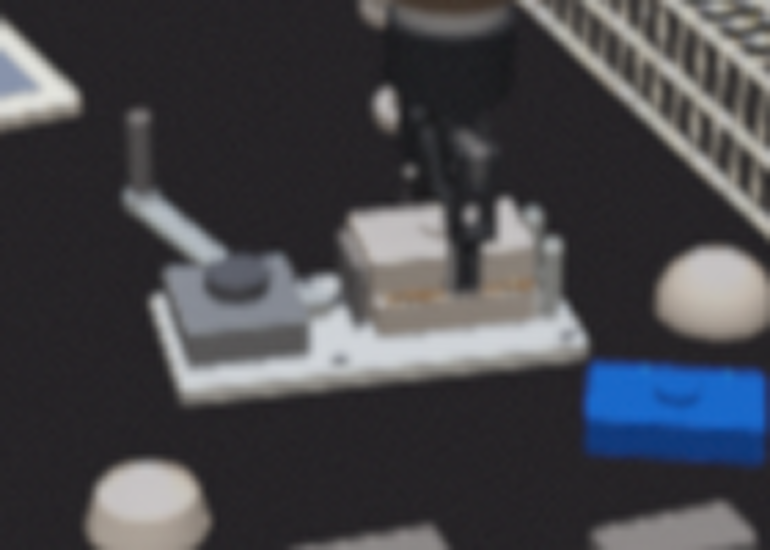

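View pics/f3.png

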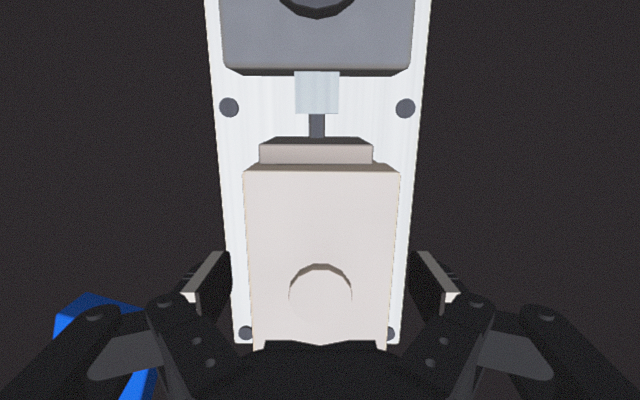

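The side view shows the stack flat at crop (440,250), with the upper tile on the board and clear of the pins. I retreat and turn towards the lever.

```bash
python3 -m inch '0 0 0 0 -12 0 0;0 0 0 0 -40 0 0;0 0 0 0 -50 0 0;0 0 0 0 -40 0 0;0 10 0 0 -10 0 0;0 10 0 0 0 0 0;0 10 0 0 0 0 0;0 10 0 0 0 0 0;0 10 0 0 0 0 0;0 10 0 0 0 0 0;0 10 0 0 0 0 0;0 0 0 0 0 0 0'; python3 -c "
from h import *
goto([.4645,.2095,.16],13)
c=bot.camera('scene');cv2.imwrite('pics/g1.png',cv2.resize(c['color'][170:290,310:430],None,fx=5,fy=5,interpolation=2))"
```

```text
clock: 20.08
eef_pos: [0.6173, 0.0856, 0.1864]
tool_rot: [-0.702, -0.085, 0.084, 0.702]
ft_force: [0.3, -0.8, -0.2]
grip_width: 0.0855
turn [0.  0.7 0.1] shift(after) [-121.1   26.4  155.1]
turn [   0.1 -179.3   -0. ] shift(after) [ 121.1   26.4 -155.1]
now [0.6173 0.0856 0.1864] jaw 13.69 tilt 0.06 w 0.0855 j6 1.47 t 20.07 F [ 0.29 -0.8  -0.18]
```

View pics/g1.png

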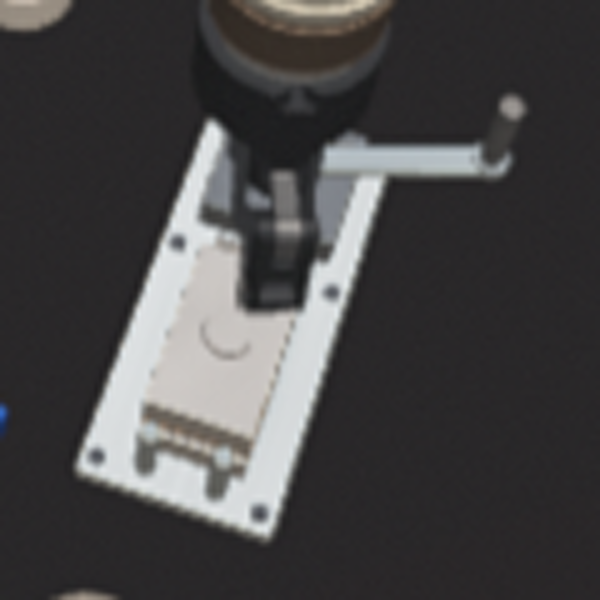

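```bash
python3 -c "
from h import *
c=bot.camera('scene');print(onz(c,310+512.5/5-.5,170+106.5/5-.5,.109))"
python3 -m inch '0 0.7 0 -30 0 39 0;0 0 0 -36 0 46 0;0 0 0 -36 5 46 0;0 0 0 -19 5 24 0;0 0 0 0 0 0 0;0 0 0 0 0 0 0'; python3 -c "
from h import *
goto([.4645,.2095,.16],13)
c=bot.camera('wrist');cv2.imwrite('pics/g2.png',c['color'])
for r in bot.spot_point('lever_post','wrist'):print(r['conf'],r['point'],onz(c,*r['point'],.089))"
```

```text
[0.4662 0.2096 0.109 ]
clock: 20.92
eef_pos: [0.4651, 0.2093, 0.176]
tool_rot: [-0.703, -0.08, 0.079, 0.703]
ft_force: [-0.3, 0.3, -0.8]
grip_width: 0.0852
turn [ 0.  -0.1  0.1] shift(after) [-0.5 16.   0.4]
turn [ -0.1 179.9   0. ] shift(after) [ 0.5 16.  -0.4]
now [0.4651 0.2093 0.176 ] jaw 12.92 tilt 0.08 w 0.0852 j6 1.77 t 20.93 F [-0.35  0.29 -0.82]
0.79 [321.3, 204.5] [0.4668 0.2114 0.089 ]
```

View pics/g2.png

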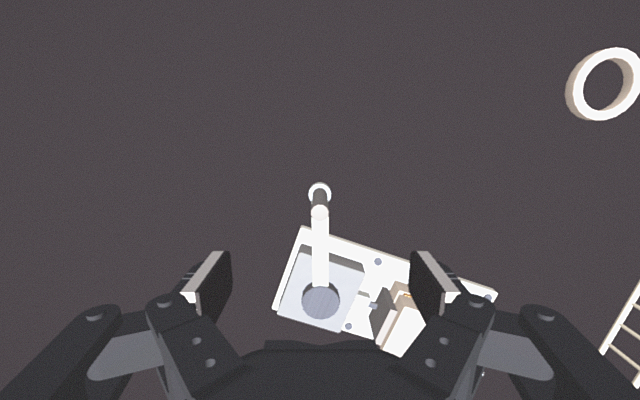

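```bash
python3 -c "
from h import *
c=bot.camera('wrist');print(onz(c,320,213,.109),onz(c,319.5,193,.054))"
python3 -m inch '0 0 0 1 20 0 0;0 0 0 0 35 0 0;0 0 0 0 30 0 0;0 0 0 0 18 0 0;0 0 0 0 6 0 0;0 0 0 0 0 0 0;0 0 0 0 0 0 0'; python3 -c "
from h import *
goto([.466,.2105,.066],13)
c=bot.camera('wrist');cv2.imwrite('pics/g3.png',c['color'])"
```

```text
[0.4662 0.2102 0.109 ] [0.4655 0.2111 0.054 ]
clock: 21.95
eef_pos: [0.4663, 0.2097, 0.0675]
tool_rot: [-0.702, -0.08, 0.078, 0.703]
ft_force: [0.0, -0.0, -0.4]
grip_width: 0.0853
turn [-0.  -0.2  0.1] shift(after) [-0.1  1.5  0.9]
turn [ -0.2 179.8  -0. ] shift(after) [ 0.1  1.5 -0.9]
now [0.4663 0.2097 0.0675] jaw 12.85 tilt 0.11 w 0.0853 j6 1.77 t 21.95 F [ 0.01 -0.03 -0.38]
```

View pics/g3.png

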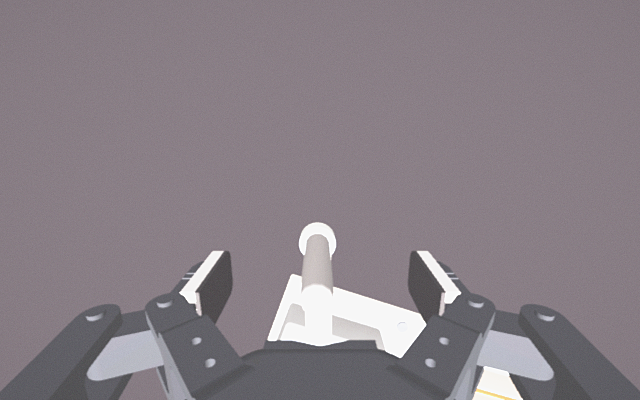

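```bash
python3 -m inch '0 0 0 -0.5 1 0.7 0.5;0 0 0 0 0 0 0.8;0 0 0 0 0 0 1;0 0 0 0 0 0 1;0 0 0 0 0 0 1;0 0 0 0 0 0 1;0 0 0 0 0 0 1'; python3 -c "
from h import *
goto([.466,.2105,.066],13)
c=bot.camera('wrist');cv2.imwrite('pics/g4.png',c['color'])"
```

```text
clock: 22.88
eef_pos: [0.4647, 0.2101, 0.0656]
tool_rot: [-0.703, -0.079, 0.079, 0.703]
ft_force: [-0.5, 0.5, 2.8]
grip_width: 0.0126
turn [-0.  -0.1  0. ] shift(after) [ 1.4 -0.4  0.1]
turn [ -0.  179.9  -0. ] shift(after) [-1.4 -0.4 -0.1]
now [0.4647 0.2101 0.0656] jaw 12.87 tilt 0.01 w 0.0126 j6 1.77 t 22.88 F [-0.46  0.48  2.82]
```

View pics/g4.png

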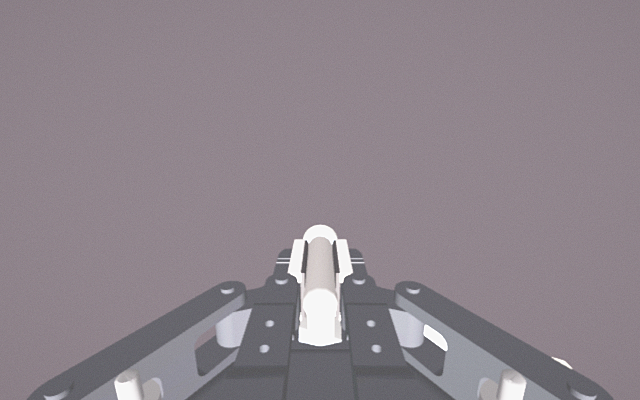

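```bash
cat > lv.py <<'E'
from h import *
import sys
piv=np.array([.4910,.0979]);r0=np.array([.4647,.2101])-piv
P=pose()[0];r=P[:2]-piv
th=np.arctan2(r0[1],r0[0])-np.arctan2(r[1],r[0]);print("lever est",th.round(3),"radius",np.linalg.norm(r).round(4))
t=float(sys.argv[1]);c,s=np.cos(t),np.sin(t);T=piv+np.array([c*r0[0]+s*r0[1],-s*r0[0]+c*r0[1]])
goto([*T,.0656],12.9-np.degrees(t))
E
python3 -m inch '0 2.9 0 5.7 0 0 1;0 2.9 0 5.7 0 0 1;0 0 0 0 0 0 1'; python3 lv.py 0.2
```

```text
clock: 23.3
eef_pos: [0.4754, 0.2121, 0.0656]
tool_rot: [0.706, 0.043, -0.044, -0.706]
ft_force: [-3.7, -1.0, 5.2]
grip_width: 0.0128
lever est 0.094 radius 0.1153
turn [ 0.   5.7 -0.1] shift(after) [12.2 -0.   0.7]
turn [  -0.1 -174.3   -0. ] shift(after) [-12.2  -0.   -0.7]
now [0.4754 0.2121 0.0656] jaw 7.1 tilt 0.07 w 0.0128 j6 1.87 t 23.3 F [-3.73 -0.97  5.2 ]
```

Tracking the arc well. I continue to the second click.

```bash
python3 -m inch '0 2.9 0 5.9 0 0.1 1;0 2.9 0 5.9 0 0.1 1;0 0 0 0 0 0 1;0 2.9 0 5.7 0 0 1;0 2.9 0 5.7 0 0 1;0 2.9 0 5.7 0 0 1;0 2.9 0 5.7 0 0 1;0 0 0 0 0 0 1'; python3 lv.py 0.6
```

```text
clock: 24.3
eef_pos: [0.5102, 0.2116, 0.0656]
tool_rot: [0.705, -0.063, 0.063, -0.704]
ft_force: [-1.3, -4.3, 4.5]
grip_width: 0.0126
lever est 0.397 radius 0.1153
turn [ 0.1 11.2  0. ] shift(after) [23.2  0.   2.4]
turn [   0.  -168.8   -0.1] shift(after) [-23.2   0.   -2.4]
now [0.5102 0.2116 0.0656] jaw -10.27 tilt 0.08 w 0.0126 j6 2.14 t 24.3 F [-1.34 -4.33  4.48]
```

```bash
python3 -m inch '0 2.8 0 5.7 0 0.1 1;0 2.8 0 5.7 0 0.1 1;0 2.8 0 5.7 0 0.1 1;0 2.8 0 5.7 0 0.1 1;0 0 0 0 0 0 1;0 0 0 0 0 0 1'; python3 lv.py 0.6
python3 - <<'E'
from h import *
c=bot.camera('scene');cv2.imwrite('pics/h1.png',cv2.resize(c['color'][170:290,310:430],None,fx=5,fy=5,interpolation=2))
c=bot.camera('side');cv2.imwrite('pics/h2.png',cv2.resize(c['color'][110:230,250:390],None,fx=5,fy=5,interpolation=2))
c=bot.camera('wrist');cv2.imwrite('pics/h3.png',c['color'])
E
```

```text
clock: 25.05
eef_pos: [0.5315, 0.2059, 0.0656]
tool_rot: [0.696, -0.132, 0.131, -0.694]
ft_force: [-3.2, -5.4, 6.2]
grip_width: 0.0126
lever est 0.589 radius 0.1153
turn [ 0.1  0.  -0. ] shift(after) [ 1.3 -0.  -0.1]
turn [  -0.  -180.    -0.2] shift(after) [-1.3 -0.   0.1]
now [0.5315 0.2059 0.0656] jaw -21.44 tilt 0.15 w 0.0126 j6 2.32 t 25.05 F [-3.22 -5.42  6.17]
```

View pics/h1.png

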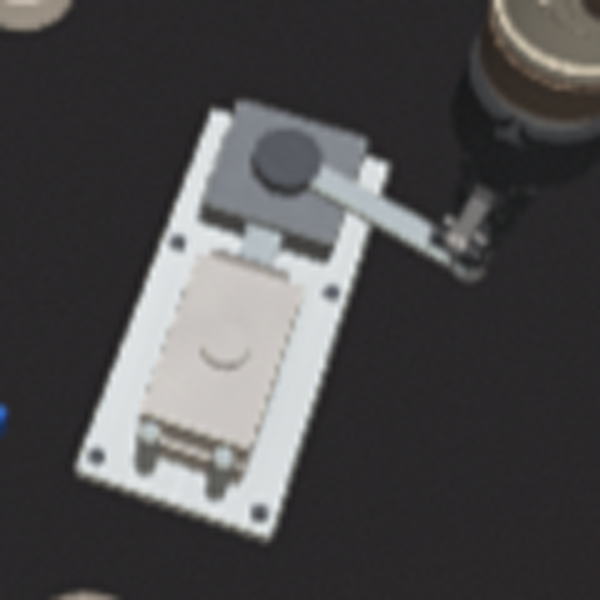

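View pics/h2.png

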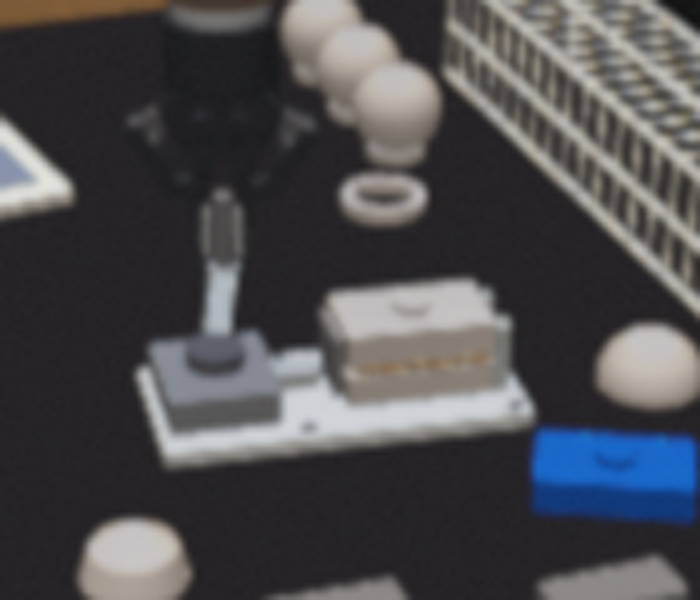

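View pics/h3.png

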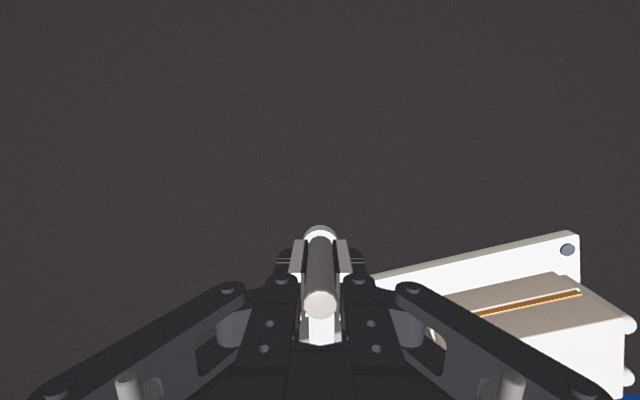

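```bash
python3 -m inch '0 0 0 0 0 0 1;0 0 0 0 0 0 1;0 0 0 0 0 0 1;0 0 0 0 0 0 1'; python3 lv.py 0.6
python3 - <<'E'
from h import *
c=bot.camera('side');print(np.round(bot.get_obs()["joint_vel"],3));cv2.imwrite('pics/i2.png',cv2.resize(c['color'][160:195,308:358],None,fx=16,fy=16,interpolation=2))
E
```

```text
clock: 25.7
eef_pos: [0.5314, 0.2059, 0.0656]
tool_rot: [0.696, -0.132, 0.131, -0.694]
ft_force: [-2.6, -4.7, 6.5]
grip_width: 0.0124
lever est 0.588 radius 0.1153
turn [ 0.1  0.  -0. ] shift(after) [ 1.4 -0.  -0. ]
turn [  -0.  -180.    -0.2] shift(after) [-1.4 -0.   0. ]
now [0.5314 0.2059 0.0656] jaw -21.44 tilt 0.15 w 0.0124 j6 2.32 t 25.7 F [-2.62 -4.72  6.5 ]
[-0.001 -0.002 -0.001 -0.     0.    -0.002]
```

View pics/i2.png

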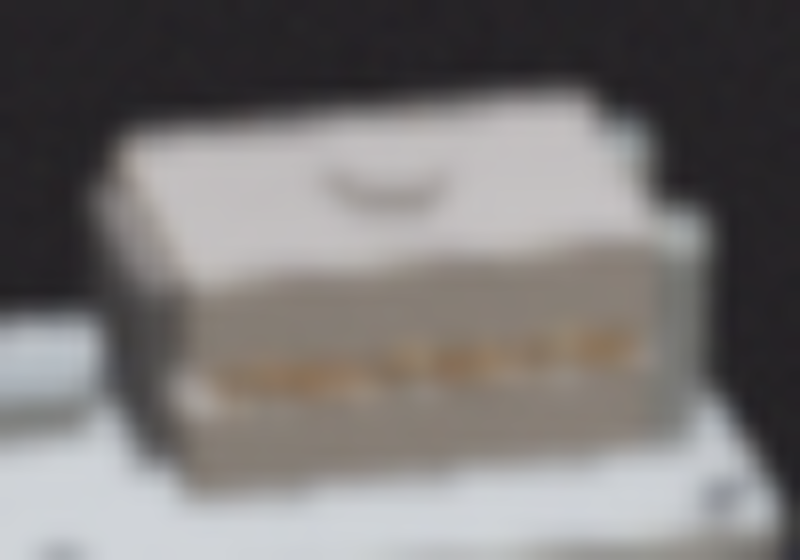

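The side crop shows the upper tile flush at the pins. Its pad end (col 188) is within about 1 px (2 mm) of the lower tile's (col 175), and the card lies evenly between them. The lever holds steady at about 0.59 rad, so I hand in.

```bash
python3 -c "
from h import *
print(bot.job_done()); goto([.5325,.2053,.0656],-21.5)"
```

```text
the job is handed in; nothing more can be done
None
the job is handed in; nothing more can be done
```

I laid the board on the lower tile, set the upper tile on the board, and swung the lever three clicks. The gripper was still holding the lever when I handed the job in at about 26 s.

**Last checks before handing in**
- **Lever:** about 0.59 rad, worked out from the tool position around the pivot. Between the last two readings it moved only about 0.001 rad, with the post gripped at 12.4 mm opening.
- **Upper tile:** flush at the pins, and within about 2 mm of the lower tile along its length in the side view.
- **Board:** flat between the tiles. It measured within about 1 mm of the lower tile right after it was laid.
- **Bystanders:** I never touched any, and those I could see in the last views looked unmoved. I did not measure them again at the end.

**What went wrong or disagreed**
- **Board drop:** when lowering the board, the fingertips landed on the lower tile with about 28 N. I backed off and let the board drop about 10 mm between the slightly opened fingers. It landed flat and square.
- **Lower tile position:** estimates along its length ranged from 0.620 to 0.627 m depending on the camera view. Across the clamp it appears about 2 to 4 mm off the bay's centre, within the 8 mm allowed.

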